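Service the bench air filter

TASK

Service the workshop's bench air filter. Stand the loose filter cartridges upright on the low plywood rack in one straight row along the middle of its board, side by side with no more than about a finger's width (30 mm) between neighbours. Stack all the filter housing sections that are there upright on the bolted-down foot, and the cap last on top; lower each one on with its flats crosswise to the part below, then turn it a quarter turn clockwise (seen from above) until it is locked flush and the flats line up; leave the glue bottle standing where it is.

Things in the scene. Friction and masses are not known exactly. Their poses are not given: they have to be found in the camera images.
- foot_seat (a point): fixed filter foot: round dark steel flange, 124 mm dia, with a grey drum; point = centre of its top shoulder, 50 mm above the bench; z up. On it a metal neck, 28 mm dia, 20 mm tall, with two outward lugs along the foot's +y and -y (45 mm over both, 16 mm wide, top 8 mm) and a stop under each lug's clockwise end. Shoulder flats at +y and -y, 62 mm apart; pipe stub at +x (look only)
- section1_mid (a point): filter housing section, loose, upright, maybe absent: grey drum 60 mm dia, 60 mm from lower rim to shoulder, plus a neck like the foot's (lugs at its own +y, -y): 80 mm in all, about 0.25 kg. Point: on its axis 40 mm above the rim, z up. Grip its two flats at +y and -y: 62 mm apart, 30 mm wide, 24 to 58 mm above the rim. Sections are alike; they stack in any order, two-fold symmetric
- section2_mid (a point): section like section1, maybe absent. Below: hollow skirt 23 mm deep, 52 mm inside dia, with two inward lugs at +y and -y (16 mm wide, tips 34 mm apart, lowest 9 mm). To fit: yaw a quarter turn (either way) from the part below; 20 deg more anticlockwise or 40 deg more clockwise, and 2 mm off centre, still enter. Lower until the rim rests on the shoulder
- section3_mid (a point): section like section1, maybe absent. When down, its point is 40 mm above the foot's point or 60 mm above the point of the section below. Then turn it clockwise from above: locked when its yaw equals that of the part below (or differs by a half turn); a stop comes about 5 deg later; 3 mm up-down play. It does not lock anticlockwise
- cap_grip (a point): the filter's cap, loose, upright: grey disc 60 mm dia with skirt and inward lugs (at +y, -y) like a section's, 29 mm tall, and on it a grip bar 56 mm long (along its x), 24 mm wide, 38 mm high; 67 mm in all, 0.2 kg. Point: on its axis in the bar, 50 mm above the lower rim, z up; when seated, 70 mm above the point of the section below. Locks like a section
- rack_mid (a point): low plywood rack, fixed, far side of the bench: a board 150 mm deep (its x) and 340 mm long (its y), top 60 mm above the bench, open above, with a back rail 42 mm high along its far (+x) edge. Point: centre of the board's top; its middle line runs along y
- cartridge1_mid (a point): spent filter cartridge, loose, upright, maybe absent: pleated paper cylinder with a heavy dark steel bottom plate, 58 mm dia, 68 mm tall, about 0.2 kg, no lugs. Point: its centre, 34 mm up; z up
- cartridge2_mid (a point): spent filter cartridge, loose, upright, maybe absent: pleated paper cylinder with a heavy dark steel bottom plate, 58 mm dia, 68 mm tall, about 0.2 kg, no lugs. Point: its centre, 34 mm up; z up
- cartridge3_mid (a point): spent filter cartridge, loose, upright, maybe absent: pleated paper cylinder with a heavy dark steel bottom plate, 58 mm dia, 68 mm tall, about 0.2 kg, no lugs. Point: its centre, 34 mm up; z up
- glue: bystander: a squat white glue bottle, 52 mm diameter, 115 mm tall; origin at the centre of its underside. It must stay where it is
Things that resemble listed ones, but are neither listed nor needed, are in the scene too. Leave any orange look-alike of the part that bears cap_grip alone.

How it is judged:
By the outcome, as a careful person would: the job done as asked, in the order asked, and still so for the second after the job is handed in, with the robot touching nothing.
Of section1, section2, section3 only 2 to 3 are there at a start; the rules pass over those that are not, and their reading is None.
Of cartridge1, cartridge2, cartridge3 only 2 to 3 are there at a start; the rules pass over those that are not, and their reading is None.
At some moment in a run one of cartridge1, cartridge2, cartridge3 may be knocked a few centimetres aside while the robot is not near it.
It also fails if it takes over 210 s, if anything falls off the work surface, if the arm or the gripper's body presses on something with over 40 N, if the wrist force passes 120 N, or if a joint passes its speed limit or range.

ROBOT

A 6-joint arm with a two-finger parallel gripper is mounted at the origin on the work surface. World frame = base frame: x ahead of the robot, y to its left, z up, the work surface at z = 0. Lengths are in m, angles in degrees, forces in N, time in s.
With the tool pointing down it reaches from about 0.325 to 0.775 m from the base axis. Payload 5.5 kg.
Tool frame: the origin (TCP) lies midway between the tips of the shut fingers; the grasp point (between the pads) lies 19 mm behind it; x points along the fingers, y is the direction in which the jaws open and shut, and the axes are right-handed (so a half turn about x gives the same grasp; the last joint's range is limited). The gripper opens to 88 mm and grips with 3 to 60 N. Pads are 20 mm wide; open, the fingers measure 115 mm over their backs; the gripper's body (75 mm by 178 mm) begins 61 mm behind the grasp point.
Start: joints at [-68.68, 5.22, 70.514, -0, 104.267, -3.249], TCP at [0.249, -0.546, 0.223] pointing down, gripper open.
Joint ranges: [-164.24, 164.24], [-49.07, 125.15], [9.68, 141.18], [-86.29, 266.29], [3.28, 154.24], [-151.56, 151.56]. Speed limits (degrees/s): [147.25, 147.25, 172.46, 180, 180, 180].

INTERFACE

Orientations are given as [roll, pitch, yaw] about the fixed x, y, z axes, in that order (R = Rz(yaw) Ry(pitch) Rx(roll)).
In Python, from cell import * gives the robot as it stands. The module is installed in compiled form; this text tells all that it offers.
- The arm moves only by the tool servo_tool, never from a script. Its argument "moves" is a list of rows, each a list of 6 numbers: the shift along the tool's x, y, z in m, then the turn, a rotation vector about the tool's x, y, z in rad. A call has 1 to 5 rows; each row is the pose to reach, as a shift and turn from the pose commanded when the call began, along the tool's axes at that moment; what a row does not reach only later rows make up. A row lasts 1/10 s, in which the tool goes at most 50 mm and 8.59 degrees, less where a joint would pass 70% of its speed; a pose out of reach is approached as far as the arm can. A call with a gripper value outside its range is refused whole. "gripper" is the closure, from 0 (fully open) to 1 (shut), set as the call begins (left out, the last holds). The fingers move at their own pace and stop on an object; "newtons" is the grip in N (left out, the last holds). Time passes only in rows, so rows that repeat a pose let the fingers close. It gives the time, the measured TCP pose, the force and the opening at its end, in the units of the state.
- sense(): the state, without advancing time (a new reading comes with each control period).
- grab_frame(name): name is "scene" or "top" or "wrist"; returns a dict with "pixels" (400x640x3 uint8, red, green, blue), "mtx" (3x3 intrinsics, pixels), "eye" and "attitude" of the camera in the world; the wrist camera has in their place "mount" (4x4, takes a point from camera to tool coordinates, whose origin is the TCP and whose axes are the tool frame's). Camera axes: x right, y up, looking along -z (the intrinsics and any distortion apply to the point x, -y, -z); pixel columns grow to the right and rows downward; lengths in m; the calibration is good to about 2 mm. A picture is of the moment at which its call begins: read the wrist's pose just before it. There is no depth.
- job_done(): hands the job in, once; it reports no verdict.
The state is a dict: "t": time; "q": joint angles; "dq": joint speeds; "joint_torque": joint torques, N m; "eef_pos": TCP position; "ee_rot": TCP orientation; "ft_force": force on the tool from outside, world axes, zero at the start; "torque": the same for the moment, N m; "finger_gap": finger opening in m.
Only numpy, scipy, OpenCV 4.12 (cv2) and the standard library are available. Lean on these libraries where they do the work, as an engineer would, in place of code of your own. Each camera call takes 0.05 s, during which the arm holds its last target. There are 200 camera calls.

## Working session

There is one attempt and no reset: what is moved stays moved. The work goes in short steps, Python scripts to look and compute and a tool call to move; the robot and the scene stay as the last step left them, time stands still between calls to the robot, and variables do not carry over. Pictures are saved under pics/ and viewed, about 12 in all and at most 16, crops included, and the job is handed in when it is done.

Besides the shell and the picture viewer there is one more tool, called as name(argument=value, ...) on one line, values as JSON. servo_tool: Moves the arm, as the interface text tells. Its arguments: {"type":"object","properties":{"moves":{"type":"array","items":{"type":"array","items":{"type":"number"}}},"gripper":{"type":"number"},"newtons":{"type":"number"}},"required":["moves"]}

```bash
mkdir -p pics; cat > h.py <<'E'
from cell import *
import numpy as np, cv2
from scipy.spatial.transform import Rotation as R
def shot(name,fn=None):
    s=sense(); f=grab_frame(name)
    if fn: cv2.imwrite('pics/'+fn,f['pixels'][:,:,::-1])
    return s,f
E
python3 - <<'E'
from h import *
import pickle
for n in('scene','top'):
    s,f=shot(n,n+'0.png'); print(n,{k:(np.round(v,4).tolist() if not isinstance(v,str) else v) for k,v in f.items() if k!='pixels'})
    pickle.dump(f,open(n+'0.pkl','wb'))
s,f=shot('wrist'); print(f['mtx'],f['mount'],[k for k in f]); print(s)
E
```

```text
scene {'mtx': [[430.0119, 0.0, 328.9245], [0.0, 430.0119, 202.1501], [0.0, 0.0, 1.0]], 'eye': [1.1204, 0.4169, 1.0266], 'attitude': [37.4546, 0.1386, 127.0678]}
top {'mtx': [[414.1445, 0.0, 314.3703], [0.0, 414.1445, 204.205], [0.0, 0.0, 1.0]], 'eye': [0.4269, 0.0103, 1.1953], 'attitude': [4.7367, -0.66, -89.0601]}
[[292.72879535   0.         324.23685163]
 [  0.         292.72879535 201.14290162]
 [  0.           0.           1.        ]] [[ 2.34273773e-04  2.65884432e-01 -9.64004883e-01 -1.61917023e-01]
 [ 9.99999955e-01  1.18580062e-04  2.75727188e-04  4.52945640e-04]
 [ 1.87623325e-04 -9.64004904e-01 -2.65884392e-01 -7.20826755e-02]
 [ 0.00000000e+00  0.00000000e+00  0.00000000e+00  1.00000000e+00]] ['pixels', 'mtx', 'mount']
{'t': 0.1, 'q': array([-6.86821383e+01,  5.25870647e+00,  7.05739746e+01,  4.09562154e-04,
        1.04266811e+02, -3.24936810e+00]), 'dq': array([-0.00230011, -0.08135888, -0.09246688, -0.02715658,  0.00127158,
        0.05037378]), 'joint_torque': array([ 4.14728100e-03, -4.47856092e+01, -4.07571030e+01,  7.00301514e-02,
        2.84257298e-02, -1.13525170e-04]), 'eef_pos': array([ 0.24935493, -0.54544265,  0.22163078]), 'ee_rot': array([-93.47805204,  89.90050664, 111.08927832]), 'ft_force': array([ 0.4640343 , -0.09409148, -1.31715381]), 'torque': array([ 0.05614481, -0.07679076, -0.00174236]), 'finger_gap': 0.08802387065117509}
```

View pics/scene0.png

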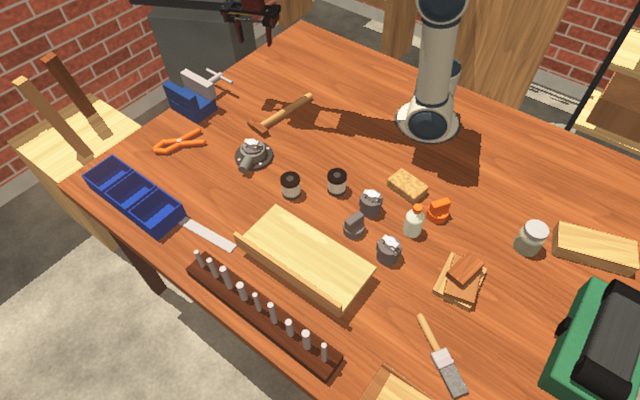

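View pics/top0.png

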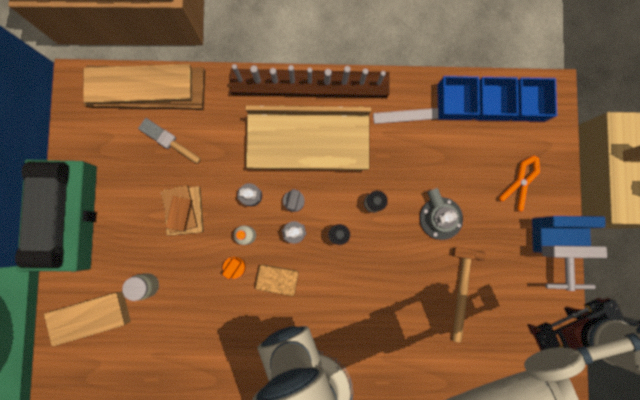

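The top image shows:
- Foot at (441,217), with its pipe pointing up-left.
- Sections at (248,194) and (292,232).
- Grey cap at (292,201). The orange look-alike at (233,268) is to be left alone.
- Cartridges at (376,201) and (339,234).
- Glue at (244,235).
- Rack board around (307,140). The jar at (138,288) is not ours.

I'll confirm these in an enlarged crop.

```bash
python3 - <<'E'
import cv2
a=cv2.imread('pics/top0.png')
b=cv2.resize(a[175:260,220:320],None,fx=6,fy=6,interpolation=cv2.INTER_CUBIC)
c=cv2.resize(a[175:260,320:480],None,fx=5,fy=5,interpolation=cv2.INTER_CUBIC)
cv2.imwrite('pics/c1.png',b);cv2.imwrite('pics/c2.png',c)
E
```

```text
(no output)
```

View pics/c1.png

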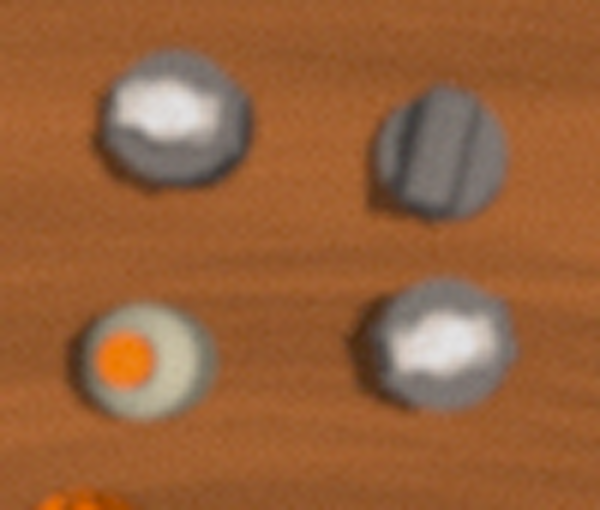

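View pics/c2.png

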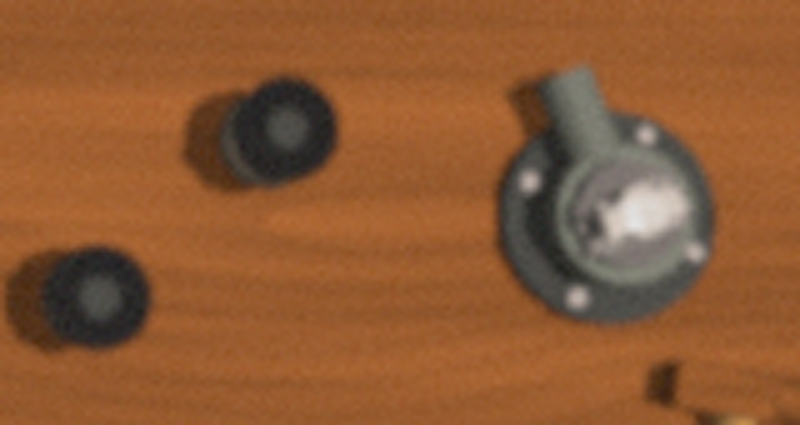

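```bash
cat >> h.py <<'E'
def ray(f,u,v,z,pose=None):
    d=np.array([(u-f['mtx'][0,2])/f['mtx'][0,0],-(v-f['mtx'][1,2])/f['mtx'][1,1],-1])
    if 'mount' in f:
        Rt=R.from_euler('xyz',pose['ee_rot'],degrees=True).as_matrix()
        M=f['mount']; e=pose['eef_pos']+Rt@M[:3,3]; d=Rt@M[:3,:3]@d
    else:
        e=np.array(f['eye']); d=R.from_euler('xyz',f['attitude'],degrees=True).as_matrix()@d
    return e+d*(z-e[2])/d[2]
def proj(f,P,pose=None):
    if 'mount' in f:
        Rt=R.from_euler('xyz',pose['ee_rot'],degrees=True).as_matrix(); M=f['mount']
        e=pose['eef_pos']+Rt@M[:3,3]; A=Rt@M[:3,:3]
    else: e=np.array(f['eye']); A=R.from_euler('xyz',f['attitude'],degrees=True).as_matrix()
    p=A.T@(np.array(P)-e); m=f['mtx']
    return np.array([m[0,2]+m[0,0]*p[0]/-p[2], m[1,2]+m[1,1]*p[1]/p[2]])
def theta(s):  # jaw direction in world, deg
    y=R.from_euler('xyz',s['ee_rot'],degrees=True).as_matrix()[:,1]
    return np.degrees(np.arctan2(y[1],y[0]))
def to(P,th,s=None,base=None):
    """shift in tool axes + rotation vector from the measured pose to TCP P, straight down, jaw angle th"""
    s=s or sense(); Rt=R.from_euler('xyz',s['ee_rot'],degrees=True).as_matrix()
    c,n=np.cos(np.radians(th)),np.sin(np.radians(th))
    T=np.array([[0,c,n],[0,n,-c],[-1,0,0]])
    d=Rt.T@(np.array(P)-s['eef_pos'])
    r=R.from_matrix(Rt.T@T).as_rotvec()
    print('t %.1f th %.1f shift'%(s['t'],theta(s)),np.round(d,4),'rot',np.round(r,3),'q6 %.0f'%s['q'][5],'gap %.4f'%s['finger_gap'])
E
python3 - <<'E'
from h import *
import pickle
f=pickle.load(open('top0.pkl','rb'))
P=dict(secA=(247.6,192.5,.08),secB=(292.9,231.6,.08),cap=(292.6,199.3,.067),c1=(376.6,200.6,.068),c2=(339,234,.068),foot=(444,217.2,.05),flange=(440.8,218,.008),glue=(240.4,234.4,.115))
for k,(u,v,z) in P.items(): print(k,np.round(ray(f,u,v,z),4))
for a,b,z,n in [((390,168),(245,168),.06,'rackfront')]: pass
for u,v in((247,170),(369,170),(369,113),(248,113)): print('rack',np.round(ray(f,u,v,.06),4))
g=pickle.load(open('scene0.pkl','rb'))
for u,v,z in ((372,193,.08),(389,241,.08),(290,176,.068),(337,173,.068),(253,146,.07)): print(np.round(ray(g,u,v,z),4))
s=sense();print(theta(s),s['q'][[0,5]])
E
```

```text
secA [0.5481 0.18   0.08  ]
secB [0.4447 0.0554 0.08  ]
cap [0.533  0.0586 0.067 ]
c1 [ 0.5334 -0.1714  0.068 ]
c2 [ 0.4404 -0.0694  0.068 ]
foot [ 0.492 -0.362  0.05 ]
flange [ 0.492  -0.3664  0.008 ]
glue [0.4346 0.1901 0.115 ]
rack [0.6128 0.1865 0.06  ]
rack [ 0.619  -0.1512  0.06  ]
rack [ 0.7806 -0.1503  0.06  ]
rack [0.7739 0.1886 0.06  ]
[0.4442 0.0554 0.08  ]
[0.5507 0.1789 0.08  ]
[ 0.5273 -0.1777  0.068 ]
[ 0.4347 -0.0741  0.068 ]
[ 0.5034 -0.3485  0.07  ]
-65.43114430111348 [-68.68039767  -3.24880028]
```

```bash
python3 -c "
from h import *
to([.49,-.364,.22],-73)"
```

```text
t 0.1 th -65.4 shift [ 0.0019 -0.065  -0.2943] rot [ 0.132 -0.     0.002] q6 -3 gap 0.0878
```

servo_tool(moves=[[0.002,-0.032,-0.147,0.066,0,0],[0.002,-0.032,-0.147,0.066,0,0],[0.002,-0.032,-0.147,0.066,0,0],[0.002,-0.032,-0.147,0.066,0,0]], gripper=0)

```text
t: 0.55
eef_pos: [0.374, -0.4517, 0.2202]
ee_rot: [-145.6, 89.9, 55.6]
ft_force: [-0.0, 0.0, 0.5]
finger_gap: 0.0878
```

servo_tool(moves=[[0,-0.04,-0.145,0.066,0,0],[0,-0.04,-0.145,0.066,0,0],[0,-0.04,-0.145,0.066,0,0],[0,-0.04,-0.145,0.066,0,0],[0,-0.04,-0.145,0.066,0,0]])

```text
t: 1.05
eef_pos: [0.4914, -0.3664, 0.2201]
ee_rot: [-22.2, 89.9, 174.9]
ft_force: [-0.2, 0.1, -0.2]
finger_gap: 0.0879
```

```bash
python3 - <<'E'
from h import *
s,f=shot('wrist','w_foot.png'); print(s['eef_pos'],theta(s),s['ee_rot'])
import pickle; pickle.dump((s,f),open('w_foot.pkl','wb'))
cv2.imwrite('pics/w_footc.png',cv2.resize(f['pixels'][100:400,120:520,::-1],None,fx=2,fy=2,interpolation=cv2.INTER_CUBIC))
E
```

```text
[ 0.49138371 -0.36636768  0.22005211] -72.88584419163698 [-22.23584903  89.92595229 174.87832354]
```

View pics/w_footc.png

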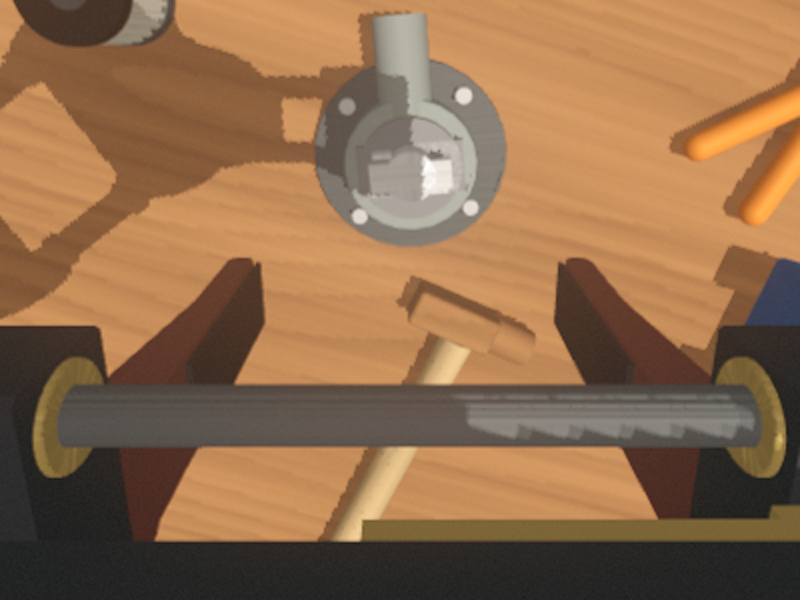

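```bash
python3 - <<'E'
from h import *
import pickle
s,f=pickle.load(open('w_foot.pkl','rb'))
def c(x,y,z): return ray(f,120+x/2-.25,100+y/2-.25,z,s)
sh=c(411,164,.05); fl=c(411,152,.008); nk=c(410,170,.07); print(sh,fl,nk)
a=c(381,175,.07);b=c(438,172,.07); print('lug',np.degrees(np.arctan2(*(b-a)[1::-1])))
for z in(.02,.03):
  p=c(401,20,z)-fl; print('pipe',z,np.degrees(np.arctan2(p[1],p[0])))
q=[c(347,106,.012),c(463,96,.012),c(470,208,.012),c(360,216,.012)]
print('bolts',np.mean(q,0),[round(np.degrees(np.arctan2(*(k-np.mean(q,0))[1::-1])),1) for k in q])
to([.445,.0555,.16],-90)
E
```

```text
[ 0.49528265 -0.3667529   0.05      ] [ 0.49456465 -0.36708748  0.008     ] [ 0.4958848  -0.36594354  0.07      ]
lug -69.80330652719285
pipe 0.02 21.33620014427957
pipe 0.03 21.255972289558535
bolts [ 0.49139485 -0.36738803  0.012     ] [np.float64(67.2), np.float64(-23.0), np.float64(-113.2), np.float64(156.8)]
t 1.1 th -73.0 shift [ 0.0602 -0.4175 -0.0801] rot [0.297 0.001 0.   ] q6 33 gap 0.0877
```

servo_tool(moves=[[0.05,-0.21,-0.04,0.05,0,0],[0.05,-0.21,-0.04,0.05,0,0],[0.05,-0.21,-0.04,0.05,0,0],[0.05,-0.21,-0.04,0.05,0,0],[0.05,-0.21,-0.04,0.05,0,0]])

```text
t: 1.6
eef_pos: [0.4662, -0.1525, 0.1697]
ee_rot: [-58.1, 89.9, 136.1]
ft_force: [0.6, -0.6, 1.6]
finger_gap: 0.0877
```

servo_tool(moves=[[0.01,-0.206,-0.05,0.05,0,0],[0.01,-0.206,-0.05,0.05,0,0],[0.01,-0.206,-0.05,0.05,0,0],[0.01,-0.206,-0.05,0.05,0,0],[0.01,-0.206,-0.05,0.05,0,0]])

```text
t: 2.1
eef_pos: [0.4655, 0.06, 0.1606]
ee_rot: [-106.0, 89.9, 85.4]
ft_force: [0.2, -1.1, -0.7]
finger_gap: 0.0878
```

servo_tool(moves=[[0,0,0,0,0,0],[0,0,0,0,0,0]])

```text
t: 2.3
eef_pos: [0.4663, 0.056, 0.1607]
ee_rot: [88.9, 89.9, -79.9]
ft_force: [0.1, -0.3, -0.9]
finger_gap: 0.0876
```

```bash
python3 - <<'E'
from h import *
s,f=shot('wrist','w_b.png'); print(s['eef_pos'],theta(s))
import pickle; pickle.dump((s,f),open('w_b.pkl','wb'))
cv2.imwrite('pics/w_bc.png',cv2.resize(f['pixels'][100:400,120:520,::-1],None,fx=2,fy=2,interpolation=cv2.INTER_CUBIC))
E
```

```text
[0.4663117  0.05604417 0.16074462] -78.82048446750404
```

View pics/w_bc.png

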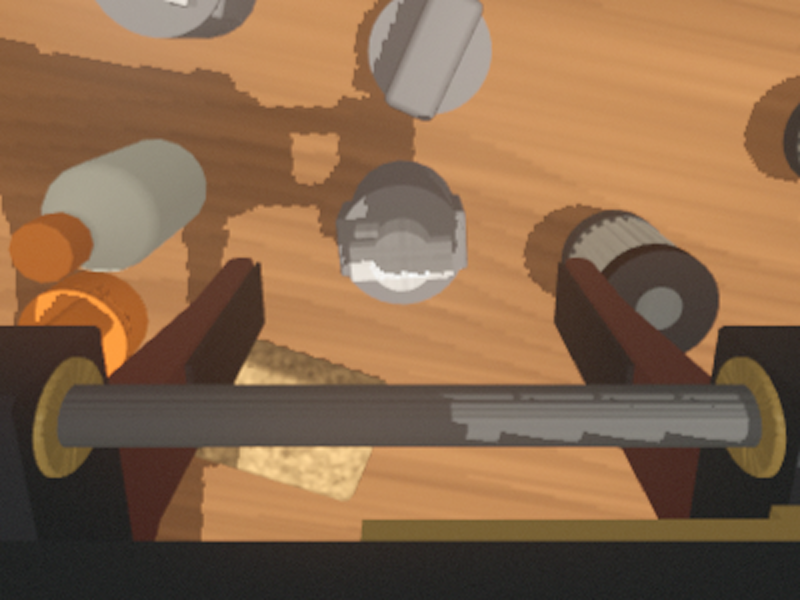

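```bash
python3 - <<'E'
from h import *
import pickle
s,f=pickle.load(open('w_b.pkl','rb'))
def c(x,y,z): return ray(f,120+x/2-.25,100+y/2-.25,z,s)
print(c(403,241,.08),c(403,238,.058),c(401,232,.06))
l,r=c(342,243,.058),c(465,231,.058); print(np.degrees(np.arctan2(*(r-l)[1::-1])),np.linalg.norm(r-l))
print('cap',c(438,48,.067),'c2',c(660,308,.068))
to([.444,.0555,.1],-73.3)
E
```

```text
[0.45404899 0.05569341 0.08      ] [0.44799082 0.05471891 0.058     ] [0.45141434 0.05632808 0.06      ]
-72.97335709783064 0.0589480582246644
cap [0.53694882 0.05689357 0.067     ] c2 [ 0.44055248 -0.07116623  0.068     ]
t 2.4 th -78.9 shift [ 0.0608 -0.0041  0.0221] rot [-0.097 -0.    -0.001] q6 82 gap 0.0876
```

servo_tool(moves=[[0.061,-0.003,0.017,-0.1,0,0],[0.061,-0.003,0.017,-0.1,0,0],[0.061,-0.003,0.017,-0.1,0,0],[0.061,-0.003,0.017,-0.1,0,0]])

```text
t: 2.75
eef_pos: [0.4499, 0.0567, 0.1012]
ee_rot: [161.2, 89.9, -2.0]
ft_force: [-1.0, 0.1, 1.3]
finger_gap: 0.0877
```

```bash
python3 - <<'E'
from h import *
s,f=shot('wrist','w_b2.png'); print(s['eef_pos'],theta(s))
import pickle; pickle.dump((s,f),open('w_b2.pkl','wb'))
cv2.imwrite('pics/w_b2c.png',cv2.resize(f['pixels'][150:300,220:420,::-1],None,fx=4,fy=4,interpolation=cv2.INTER_CUBIC))
E
```

```text
[0.44986096 0.05667989 0.10119006] -73.17828370727426
```

View pics/w_b2c.png

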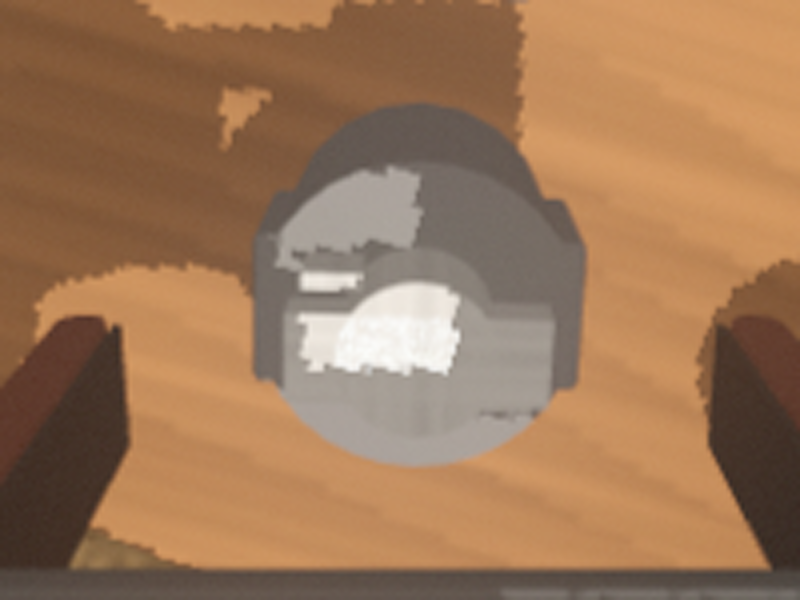

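```bash
python3 - <<'E'
from h import *
import pickle
s,f=pickle.load(open('w_b2.pkl','rb'))
def c(x,y,z): return ray(f,220+x/4-.4,150+y/4-.4,z,s)
print(c(412,360,.08),c(417,315,.06),c(417,312,.058))
s2,f2=pickle.load(open('w_foot.pkl','rb'))
l,r=c(253,306,.058),c(581,318,.058); print(np.degrees(np.arctan2(*(r-l)[1::-1])),np.linalg.norm(r-l))
to([.449,.0555,.023],-75.5)
E
```

```text
[0.44472355 0.05577362 0.08      ] [0.44546632 0.05513898 0.06      ] [0.44531422 0.05509512 0.058     ]
-75.4231327395334 0.061168321080783176
t 2.8 th -73.1 shift [0.0789 0.0009 0.002 ] rot [ 0.041 -0.003 -0.001] q6 76 gap 0.0879
```

servo_tool(moves=[[0.04,0,0.005,0.041,0,0],[0.079,0,0.005,0.041,0,0],[0.079,0,0.005,0.041,0,0],[0.079,0,0.005,0.041,0,0]])

```text
t: 3.2
eef_pos: [0.4451, 0.056, 0.0225]
ee_rot: [168.3, 89.9, 2.9]
ft_force: [0.4, 0.4, 0.9]
finger_gap: 0.0879
```

servo_tool(moves=[[0,0,0,0,0,0],[0,0,0,0,0,0],[0,0,0,0,0,0],[0,0,0,0,0,0],[0,0,0,0,0,0]], gripper=1, newtons=30)

```text
t: 3.7
eef_pos: [0.445, 0.0559, 0.0219]
ee_rot: [159.6, 89.9, -5.8]
ft_force: [-1.0, -1.0, 5.7]
finger_gap: 0.0615
```

servo_tool(moves=[[0,0,0,0,0,0],[0,0,0,0,0,0],[0,0,0,0,0,0],[0,0,0,0,0,0],[0,0,0,0,0,0]])

```text
t: 4.2
eef_pos: [0.445, 0.0559, 0.022]
ee_rot: [160.6, 89.9, -4.8]
ft_force: [0.4, -0.5, 4.0]
finger_gap: 0.062
```

servo_tool(moves=[[-0.04,0,0,0,0,0],[-0.08,0,0,0,0,0],[-0.12,0,0,0,0,0],[-0.16,0,0,0,0,0],[-0.17,0,0,0,0,0]])

```text
t: 4.7
eef_pos: [0.4455, 0.0562, 0.1952]
ee_rot: [169.7, 89.6, 4.3]
ft_force: [0.2, -0.4, -2.2]
finger_gap: 0.0619
```

```bash
python3 - <<'E'
from h import *
s,f=shot('wrist'); print(s['eef_pos'],s['finger_gap'],s['ft_force'])
cv2.imwrite('pics/held1.png',f['pixels'][150:330,200:440,::-1])
to([.494,-.365,.19],21.5)
E
```

```text
[0.4455156  0.05618196 0.19523989] 0.06192399194168889 [ 0.19740638 -0.42683484 -2.19639873]
t 4.8 th -75.3 shift [0.0045 0.4198 0.0596] rot [-1.69  -0.003 -0.006] q6 78 gap 0.0621
```

servo_tool(moves=[[0.005,0.21,0.03,0,0,0],[0.005,0.21,0.03,0,0,0],[0.005,0.21,0.03,0,0,0],[0.005,0.21,0.03,0,0,0],[0.005,0.21,0.03,0,0,0]])

```text
t: 5.25
eef_pos: [0.467, -0.1586, 0.1818]
ee_rot: [-19.9, 89.7, 174.5]
ft_force: [-0.6, -0.0, -2.5]
finger_gap: 0.0618
```

servo_tool(moves=[[0,0.21,0.03,0,0,0],[0,0.21,0.03,0,0,0],[0,0.21,0.03,0,0,0],[0,0.21,0.03,0,0,0],[0,0.21,0.03,0,0,0]])

```text
t: 5.75
eef_pos: [0.4912, -0.3687, 0.1811]
ee_rot: [-42.9, 89.7, 151.5]
ft_force: [0.3, 0.5, -1.7]
finger_gap: 0.0618
```

servo_tool(moves=[[0,0,0,-0.15,0,0],[0,0,0,-0.3,0,0],[0,0,0,-0.45,0,0],[0,0,0,-0.6,0,0],[0,0,0,-0.72,0,0]])

```text
t: 6.25
eef_pos: [0.4923, -0.3638, 0.1833]
ee_rot: [-105.3, 89.8, 131.0]
ft_force: [-0.8, -0.6, -2.3]
finger_gap: 0.0621
```

servo_tool(moves=[[0,0,0,-0.15,0,0],[0,0,0,-0.3,0,0],[0,0,0,-0.45,0,0],[0,0,0,-0.6,0,0],[0,0,0,-0.72,0,0]])

```text
t: 6.75
eef_pos: [0.4923, -0.3637, 0.1833]
ee_rot: [-146.5, 89.8, 131.0]
ft_force: [0.4, 0.0, -2.1]
finger_gap: 0.0613
```

servo_tool(moves=[[0,0,0,-0.15,0,0],[0,0,0,-0.25,0,0],[0,0,0,-0.25,0,0],[0,0,0,-0.25,0,0]])

```text
t: 7.15
eef_pos: [0.4923, -0.3644, 0.1842]
ee_rot: [-158.6, 89.9, 132.8]
ft_force: [-0.5, -0.2, -1.9]
finger_gap: 0.062
```

```bash
python3 - <<'E'
from h import *
s,f=shot('wrist','w_p1.png'); print(s['eef_pos'],s['finger_gap'],s['ft_force'])
import pickle; pickle.dump((s,f),open('w_p1.pkl','wb'))
cv2.imwrite('pics/w_p1c.png',cv2.resize(f['pixels'][50:350,120:520,::-1],None,fx=2,fy=2,interpolation=cv2.INTER_CUBIC))
to([.494,-.365,.12],21.5)
E
```

```text
[ 0.49234848 -0.36439368  0.18419546] 0.062001405644266976 [-0.54307863 -0.18861133 -1.88057   ]
t 7.2 th 21.4 shift [0.0646 0.0014 0.001 ] rot [-0.002 -0.002  0.001] q6 -61 gap 0.0618
```

View pics/w_p1c.png

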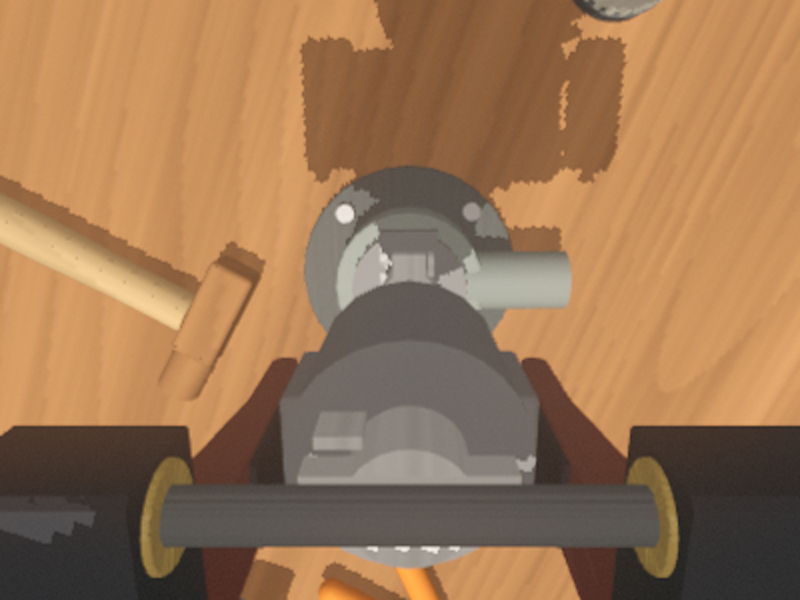

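```bash
python3 - <<'E'
from h import *
import pickle
s,f=pickle.load(open('w_p1.pkl','rb'))
def c(x,y,z): return ray(f,120+x/2-.25,50+y/2-.25,z,s)
Rt=R.from_euler('xyz',s['ee_rot'],degrees=True).as_matrix()
tz=Rt[:,2]
def circ(l,r,top,z):
    # image-left/right extremes and top; fit centre so projected circle matches
    from scipy.optimize import least_squares
    a=np.linspace(0,2*np.pi,180)
    def e(p):
        q=np.array([proj(f,[p[0]+p[2]*np.cos(t),p[1]+p[2]*np.sin(t),z],s) for t in a])
        q=(q-[120,50]+.25)*2
        return [q[:,0].min()-l,q[:,0].max()-r,q[:,1].min()-top]
    return least_squares(e,[.494,-.366,.05]).x
for z in(.008,.012): print('flange',z,circ(305,511,166,z))
print('shoulder',circ(337,480,208,.05))
print('sec shoulder', s['eef_pos'], circ(297,520,341,s['eef_pos'][2]-.021+.06))
print('sec tip',c(410,0,0)[:0])
E
```

```text
flange 0.008 [ 0.49174542 -0.36629324  0.06074767]
flange 0.012 [ 0.49143745 -0.3654812   0.06002934]
shoulder [ 0.49037926 -0.36182319  0.0371002 ]
sec shoulder [ 0.49234848 -0.36439368  0.18419546] [ 0.49047573 -0.36146026  0.02601791]
sec tip []
```

servo_tool(moves=[[0.03,0,0.001,0,0,0],[0.06,0,0.001,0,0,0],[0.086,0,0.001,0,0,0],[0.086,0,0.001,0,0,0],[0.086,0,0.001,0,0,0]])

```text
t: 7.7
eef_pos: [0.4926, -0.3661, 0.0996]
ee_rot: [-156.3, 89.9, 135.1]
ft_force: [0.3, -0.1, -1.7]
finger_gap: 0.0618
```

servo_tool(moves=[[0.004,0,0,0,0,0],[0.008,0,0,0,0,0],[0.012,0,0,0,0,0],[0.015,0,0,0,0,0],[0.015,0,0,0,0,0]])

```text
t: 8.2
eef_pos: [0.4926, -0.3662, 0.0841]
ee_rot: [-153.1, 90.0, 138.4]
ft_force: [0.4, -0.6, -2.1]
finger_gap: 0.0618
```

Entering freely. I'll continue down.

servo_tool(moves=[[0.003,0,0,0,0,0],[0.006,0,0,0,0,0],[0.009,0,0,0,0,0],[0.01,0,0,0,0,0],[0.01,0,0,0,0,0]])

```text
t: 8.7
eef_pos: [0.4926, -0.3663, 0.0743]
ee_rot: [-154.9, 90.0, 136.6]
ft_force: [0.5, 0.4, -1.7]
finger_gap: 0.062
```

servo_tool(moves=[[0.001,0,0,0,0,0],[0.002,0,0,0,0,0],[0.002,0,0,0,0,0]])

```text
t: 9.0
eef_pos: [0.4927, -0.3664, 0.0725]
ee_rot: [-162.6, 90.0, 128.9]
ft_force: [-0.1, -0.5, -2.1]
finger_gap: 0.0618
```

servo_tool(moves=[[0.001,0,0,0,0,0],[0.002,0,0,0,0,0],[0.002,0,0,0,0,0]])

```text
t: 9.3
eef_pos: [0.4929, -0.3665, 0.072]
ee_rot: [27.7, 89.9, -40.9]
ft_force: [-1.4, 1.6, 4.0]
finger_gap: 0.062
```

```bash
python3 -c "
from h import *
s=sense();print(s['ft_force'],s['torque']);to([.4926,-.3663,.072],-68.5)"
```

```text
[-1.39538935  1.64758015  3.98763894] [0.4659506  0.43663927 0.03102823]
t 9.3 th 21.5 shift [-0.     -0.0002 -0.0003] rot [ 1.571e+00  0.000e+00 -1.000e-03] q6 -61 gap 0.0620
```

servo_tool(moves=[[-0.0005,0,0,0.12,0,0],[-0.0005,0,0,0.24,0,0],[-0.0005,0,0,0.36,0,0],[-0.0005,0,0,0.48,0,0],[-0.0005,0,0,0.6,0,0]])

```text
t: 9.8
eef_pos: [0.4928, -0.3667, 0.072]
ee_rot: [42.5, 89.9, -60.7]
ft_force: [-1.6, 0.4, 3.1]
finger_gap: 0.0617
```

servo_tool(moves=[[0,0,0,0.12,0,0],[0,0,0,0.24,0,0],[0,0,0,0.36,0,0],[0,0,0,0.48,0,0],[0,0,0,0.6,0,0]])

```text
t: 10.3
eef_pos: [0.493, -0.3666, 0.072]
ee_rot: [100.7, 89.9, -36.8]
ft_force: [-1.7, 1.5, 2.3]
finger_gap: 0.062
```

servo_tool(moves=[[0,0,0,0.1,0,0],[0,0,0,0.2,0,0],[0,0,0,0.3,0,0],[0,0,0,0.37,0,0],[0,0,0,0.37,0,0]])

```text
t: 10.8
eef_pos: [0.4932, -0.3666, 0.072]
ee_rot: [126.6, 89.9, -31.9]
ft_force: [-0.0, 0.2, 2.7]
finger_gap: 0.0619
```

```bash
python3 -c "
from h import *
s=sense();print(s['ft_force'],s['torque'],s['eef_pos']);to([.4926,-.3663,.072],-68.5)"
```

```text
[-0.04514865  0.16085076  2.69662343] [0.19611161 0.00102277 0.00377319] [ 0.49320821 -0.36664273  0.07199362]
t 10.8 th -68.5 shift [-0.     -0.0005  0.0004] rot [-0.    -0.001 -0.001] q6 29 gap 0.0619
```

servo_tool(moves=[[0,0,0,0.03,0,0],[0,0,0,0.06,0,0],[0,0,0,0.06,0,0]])

```text
t: 11.1
eef_pos: [0.4931, -0.3667, 0.072]
ee_rot: [126.9, 89.9, -34.9]
ft_force: [-1.0, 1.2, 4.4]
finger_gap: 0.0617
```

```bash
python3 -c "
from h import *
s=sense();print(s['ft_force'],s['torque'],theta(s))"
```

```text
[-0.99582221  1.2043364   4.38575163] [ 0.25420362  0.15744263 -0.00630611] -71.8225016003748
```

servo_tool(moves=[[0,0,0,0.03,0,0],[0,0,0,0.04,0,0],[0,0,0,0.04,0,0]])

```text
t: 11.4
eef_pos: [0.4931, -0.3667, 0.072]
ee_rot: [115.8, 89.9, -48.2]
ft_force: [-0.5, 0.1, 5.0]
finger_gap: 0.0621
```

```bash
python3 -c "
from h import *
s=sense();print(s['ft_force'],s['torque'],theta(s))"
```

```text
[-0.50579107  0.05444426  5.00167252] [0.19795632 0.1670562  0.94979698] -74.01807816583451
```

servo_tool(moves=[[0,0,0,-0.05,0,0],[0,0,0,-0.1,0,0],[0,0,0,-0.1,0,0],[0,0,0,-0.1,0,0]])

```text
t: 11.8
eef_pos: [0.4935, -0.3667, 0.072]
ee_rot: [130.5, 89.9, -28.0]
ft_force: [1.1, 0.9, 4.9]
finger_gap: 0.0619
```

servo_tool(moves=[[0,0,0,0,0,0],[0,0,0,0,0,0],[0,0,0,0,0,0],[0,0,0,0,0,0],[0,0,0,0,0,0]], gripper=0)

```text
t: 12.3
eef_pos: [0.4926, -0.3664, 0.0708]
ee_rot: [-52.7, 90.0, 148.8]
ft_force: [-0.8, 0.2, -1.0]
finger_gap: 0.0879
```

servo_tool(moves=[[-0.03,0,0,0,0,0],[-0.06,0,0,0,0,0],[-0.1,0,0,0,0,0],[-0.1,0,0,0,0,0]])

```text
t: 12.7
eef_pos: [0.4946, -0.3679, 0.1786]
ee_rot: [118.8, 89.4, -39.7]
ft_force: [0.2, -0.9, 1.6]
finger_gap: 0.0878
```

```bash
python3 - <<'E'
from h import *
s,f=shot('wrist'); print(s['eef_pos'],s['finger_gap'],s['ft_force'])
cv2.imwrite('pics/after1.png',cv2.resize(f['pixels'][150:300,220:420,::-1],None,fx=2,fy=2,interpolation=cv2.INTER_CUBIC))
import pickle; pickle.dump((s,f),open('after1.pkl','wb'))
to([.549,.18,.115],-90)
E
```

```text
[ 0.49457413 -0.36793854  0.17858119] 0.08777033592570273 [ 0.21073608 -0.92557387  1.56858614]
t 12.8 th -68.5 shift [ 0.0582 -0.4894 -0.2519] rot [ 0.376 -0.005 -0.006] q6 29 gap 0.0880
```

View pics/after1.png

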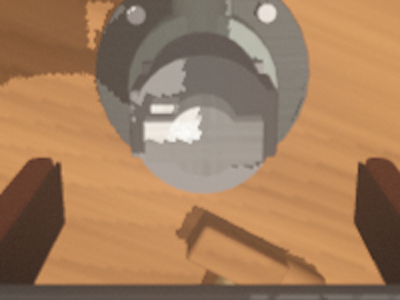

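servo_tool(moves=[[0,-0.2,-0.1,0,0,0],[0,-0.2,-0.1,0,0,0],[0,-0.2,-0.1,0,0,0],[0,-0.2,-0.1,0,0,0],[0,-0.2,-0.1,0,0,0]])

```text
t: 13.25
eef_pos: [0.5119, -0.14, 0.1697]
ee_rot: [-68.9, 89.9, 132.8]
ft_force: [0.3, -0.7, 0.8]
finger_gap: 0.0877
```

servo_tool(moves=[[0,-0.2,-0.1,0,0,0],[0,-0.2,-0.1,0,0,0],[0,-0.2,-0.1,0,0,0],[0,-0.2,-0.1,0,0,0],[0,-0.2,-0.1,0,0,0]])

```text
t: 13.75
eef_pos: [0.5312, 0.0828, 0.1694]
ee_rot: [-44.5, 89.9, 157.2]
ft_force: [0.2, -0.3, -0.8]
finger_gap: 0.0875
```

servo_tool(moves=[[0.058,-0.089,-0.052,0.12,0,0],[0.058,-0.089,-0.052,0.24,0,0],[0.058,-0.089,-0.052,0.376,0,0],[0.058,-0.089,-0.052,0.376,0,0],[0.058,-0.089,-0.052,0.376,0,0]])

```text
t: 14.25
eef_pos: [0.5472, 0.1805, 0.1123]
ee_rot: [31.4, 89.9, -148.3]
ft_force: [0.7, -0.4, 0.5]
finger_gap: 0.0877
```

servo_tool(moves=[[0,0,0,0,0,0],[0,0,0,0,0,0]])

```text
t: 14.45
eef_pos: [0.5483, 0.1798, 0.1143]
ee_rot: [-172.1, 89.9, 7.9]
ft_force: [-0.1, -0.6, -0.9]
finger_gap: 0.0877
```

```bash
python3 - <<'E'
from h import *
s,f=shot('wrist'); print(s['eef_pos'],theta(s))
import pickle; pickle.dump((s,f),open('w_a.pkl','wb'))
cv2.imwrite('pics/w_ac.png',cv2.resize(f['pixels'][130:310,200:440,::-1],None,fx=3,fy=3,interpolation=cv2.INTER_CUBIC))
E
```

```text
[0.5482579  0.17977478 0.11428715] -90.01699272708186
```

View pics/w_ac.png

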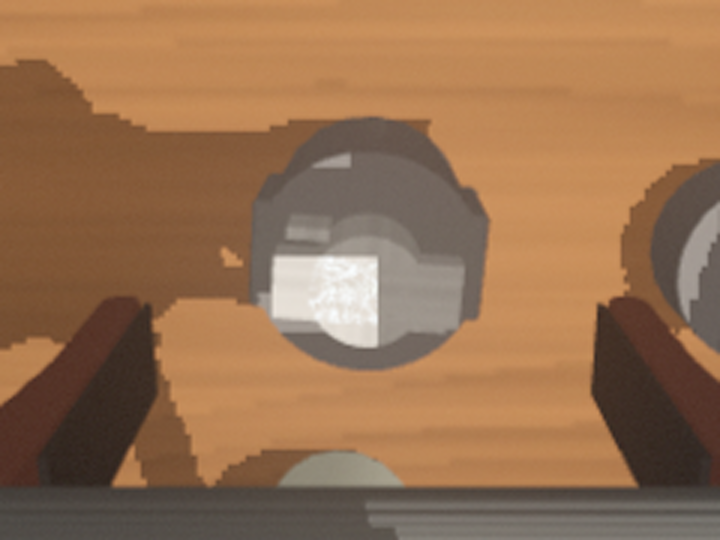

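```bash
python3 - <<'E'
from h import *
import pickle
s,f=pickle.load(open('w_a.pkl','rb'))
def c(x,y,z): return ray(f,200+x/3-.33,130+y/3-.33,z,s)
print(c(365,293,.08),c(369,260,.06),c(368.5,261.5,.058))
l,r=c(251,253,.058),c(486,270,.058); print(np.degrees(np.arctan2(*(r-l)[1::-1])),np.linalg.norm(r-l))
m=(c(365,293,.08)+c(369,260,.06)+c(368.5,261.5,.058))/3
to([m[0],m[1],.022],-94)
E
```

```text
[0.54713493 0.18125326 0.08      ] [0.5487702  0.18041492 0.06      ] [0.54769616 0.18055931 0.058     ]
-94.37014248712138 0.06165299952414502
t 14.5 th -90.0 shift [ 0.0922 -0.0008  0.0005] rot [ 0.069 -0.002  0.   ] q6 105 gap 0.0878
```

servo_tool(moves=[[0.04,-0.001,0,0.07,0,0],[0.08,-0.001,0,0.07,0,0],[0.092,-0.001,0,0.07,0,0],[0.092,-0.001,0,0.07,0,0],[0.092,-0.001,0,0.07,0,0]])

```text
t: 15.0
eef_pos: [0.5487, 0.1819, 0.0232]
ee_rot: [-161.3, 89.9, 14.7]
ft_force: [0.4, -0.1, -0.2]
finger_gap: 0.088
```

servo_tool(moves=[[0,0,0,0,0,0],[0,0,0,0,0,0],[0,0,0,0,0,0],[0,0,0,0,0,0],[0,0,0,0,0,0]], gripper=1, newtons=30)

```text
t: 15.5
eef_pos: [0.5482, 0.1819, 0.0221]
ee_rot: [-176.9, 89.9, -0.9]
ft_force: [-1.1, -1.1, 5.3]
finger_gap: 0.062
```

servo_tool(moves=[[0,0,0,0,0,0],[0,0,0,0,0,0],[0,0,0,0,0,0],[0,0,0,0,0,0],[0,0,0,0,0,0]])

```text
t: 16.0
eef_pos: [0.5482, 0.1819, 0.0221]
ee_rot: [-174.0, 89.9, 2.0]
ft_force: [-1.6, -1.1, 5.0]
finger_gap: 0.062
```

servo_tool(moves=[[-0.04,0,0,0,0,0],[-0.09,0,0,0,0,0],[-0.13,0,0,0,0,0],[-0.17,0,0,0,0,0],[-0.19,0,0,0,0,0]])

```text
t: 16.5
eef_pos: [0.5482, 0.1823, 0.2146]
ee_rot: [-154.9, 89.8, 21.1]
ft_force: [0.3, 0.2, -3.2]
finger_gap: 0.062
```

```bash
python3 - <<'E'
from h import *
to([.493,-.3665,.21],21.5)
E
```

```text
t 16.5 th -94.0 shift [0.0036 0.5513 0.0167] rot [-2.016e+00 -4.000e-03 -2.000e-03] q6 109 gap 0.0620
```

servo_tool(moves=[[0.004,0.2,0.006,0,0,0],[0.004,0.2,0.006,0,0,0],[0.004,0.2,0.006,0,0,0],[0.004,0.2,0.006,0,0,0],[0.004,0.2,0.006,0,0,0]])

```text
t: 17.0
eef_pos: [0.5266, -0.0225, 0.2056]
ee_rot: [42.7, 89.8, -141.7]
ft_force: [0.9, 0.7, -3.2]
finger_gap: 0.0621
```

servo_tool(moves=[[0,0.2,0.006,0,0,0],[0,0.2,0.006,0,0,0],[0,0.2,0.006,0,0,0],[0,0.2,0.006,0,0,0],[0,0.2,0.006,0,0,0]])

```text
t: 17.5
eef_pos: [0.5062, -0.221, 0.2051]
ee_rot: [16.7, 89.8, -167.7]
ft_force: [-0.3, 1.1, -3.3]
finger_gap: 0.0621
```

servo_tool(moves=[[0,0.151,0.005,-0.14,0,0],[0,0.151,0.005,-0.28,0,0],[0,0.151,0.005,-0.42,0,0],[0,0.151,0.005,-0.56,0,0],[0,0.151,0.005,-0.66,0,0]])

```text
t: 18.0
eef_pos: [0.4919, -0.3669, 0.2049]
ee_rot: [-85.3, 89.8, 128.7]
ft_force: [0.5, 0.6, -3.2]
finger_gap: 0.0618
```

servo_tool(moves=[[0,0,0,-0.14,0,0],[0,0,0,-0.28,0,0],[0,0,0,-0.42,0,0],[0,0,0,-0.56,0,0],[0,0,0,-0.66,0,0]])

```text
t: 18.5
eef_pos: [0.4927, -0.365, 0.2057]
ee_rot: [-129.6, 89.9, 122.4]
ft_force: [0.0, 0.0, -1.5]
finger_gap: 0.062
```

servo_tool(moves=[[0,0,0,-0.14,0,0],[0,0,0,-0.28,0,0],[0,0,0,-0.42,0,0],[0,0,0,-0.56,0,0],[0,0,0,-0.68,0,0]])

```text
t: 19.0
eef_pos: [0.4927, -0.365, 0.2058]
ee_rot: [-167.7, 89.9, 123.3]
ft_force: [-0.1, -1.3, -2.9]
finger_gap: 0.0616
```

servo_tool(moves=[[0,0,0,0,0,0],[0,0,0,0,0,0],[0,0,0,0,0,0]])

```text
t: 19.3
eef_pos: [0.4924, -0.366, 0.2066]
ee_rot: [-164.4, 90.0, 126.1]
ft_force: [1.1, 0.2, -3.0]
finger_gap: 0.0619
```

```bash
python3 - <<'E'
from h import *
to([.493,-.3665,.158],21.5)
E
```

```text
t 19.3 th 20.5 shift [0.0486 0.0004 0.0008] rot [-0.018 -0.001  0.   ] q6 -60 gap 0.0619
```

servo_tool(moves=[[0.02,0,0.001,-0.018,0,0],[0.04,0,0.001,-0.018,0,0],[0.048,0,0.001,-0.018,0,0],[0.048,0,0.001,-0.018,0,0],[0.048,0,0.001,-0.018,0,0]])

```text
t: 19.8
eef_pos: [0.4926, -0.3675, 0.1599]
ee_rot: [32.3, 90.0, -36.1]
ft_force: [1.0, -0.1, -2.9]
finger_gap: 0.062
```

servo_tool(moves=[[0.004,0,0,0,0,0],[0.008,0,0,0,0,0],[0.012,0,0,0,0,0],[0.015,0,0,0,0,0],[0.015,0,0,0,0,0]])

```text
t: 20.3
eef_pos: [0.4922, -0.3672, 0.1433]
ee_rot: [-153.2, 89.9, 138.4]
ft_force: [0.4, 0.9, -2.7]
finger_gap: 0.062
```

servo_tool(moves=[[0.002,0,0,0,0,0],[0.004,0,0,0,0,0],[0.006,0,0,0,0,0],[0.008,0,0,0,0,0],[0.009,0,0,0,0,0]])

```text
t: 20.8
eef_pos: [0.4924, -0.3674, 0.1348]
ee_rot: [-148.6, 90.0, 143.0]
ft_force: [-0.2, -0.4, -3.5]
finger_gap: 0.0623
```

servo_tool(moves=[[0.001,0,0,0,0,0],[0.002,0,0,0,0,0],[0.002,0,0,0,0,0]])

```text
t: 21.1
eef_pos: [0.4924, -0.3674, 0.133]
ee_rot: [-159.8, 90.0, 131.8]
ft_force: [0.4, -0.3, -4.1]
finger_gap: 0.0618
```

servo_tool(moves=[[0.001,0,0,0,0,0],[0.002,0,0,0,0,0],[0.002,0,0,0,0,0]])

```text
t: 21.4
eef_pos: [0.4926, -0.3676, 0.1322]
ee_rot: [25.0, 89.9, -43.4]
ft_force: [-1.0, 0.3, 2.6]
finger_gap: 0.0622
```

servo_tool(moves=[[-0.0005,0,0,0.12,0,0],[-0.0005,0,0,0.24,0,0],[-0.0005,0,0,0.36,0,0],[-0.0005,0,0,0.48,0,0],[-0.0005,0,0,0.6,0,0]])

```text
t: 21.9
eef_pos: [0.4923, -0.3678, 0.1322]
ee_rot: [23.2, 89.9, -79.9]
ft_force: [-1.5, 0.1, 0.7]
finger_gap: 0.062
```

servo_tool(moves=[[0,0,0,0.12,0,0],[0,0,0,0.24,0,0],[0,0,0,0.36,0,0],[0,0,0,0.48,0,0],[0,0,0,0.6,0,0]])

```text
t: 22.4
eef_pos: [0.4924, -0.3677, 0.1322]
ee_rot: [63.4, 90.0, -74.0]
ft_force: [-0.7, -0.3, 0.6]
finger_gap: 0.0618
```

servo_tool(moves=[[0,0,0,0.1,0,0],[0,0,0,0.2,0,0],[0,0,0,0.3,0,0],[0,0,0,0.37,0,0],[0,0,0,0.37,0,0]])

```text
t: 22.9
eef_pos: [0.4926, -0.3676, 0.1322]
ee_rot: [122.5, 89.9, -35.8]
ft_force: [0.2, -0.5, 1.3]
finger_gap: 0.0622
```

```bash
python3 -c "
from h import *
s=sense();print(s['ft_force'],s['torque'],s['eef_pos']);to([.4926,-.3663,.132],-68.5)"
```

```text
[ 0.22784639 -0.53724656  1.2812415 ] [ 0.08575208  0.04904006 -0.02141124] [ 0.49262479 -0.36763828  0.13216549]
t 22.9 th -68.4 shift [ 0.0002 -0.0013 -0.0005] rot [ 0.002 -0.001 -0.001] q6 28 gap 0.0622
```

servo_tool(moves=[[0,0,0,0,0,0],[0,0,0,0,0,0],[0,0,0,0,0,0],[0,0,0,0,0,0],[0,0,0,0,0,0]], gripper=0)

```text
t: 23.4
eef_pos: [0.4925, -0.3674, 0.1316]
ee_rot: [-84.2, 90.0, 117.4]
ft_force: [0.2, 1.0, -0.0]
finger_gap: 0.0878
```

servo_tool(moves=[[-0.03,0,0,0,0,0],[-0.06,0,0,0,0,0],[-0.1,0,0,0,0,0],[-0.1,0,0,0,0,0],[-0.1,0,0,0,0,0]])

```text
t: 23.9
eef_pos: [0.4929, -0.3678, 0.2331]
ee_rot: [118.3, 89.8, -40.1]
ft_force: [-0.3, -0.0, -1.1]
finger_gap: 0.0883
```

```bash
python3 - <<'E'
from h import *
s,f=shot('wrist'); print(s['eef_pos'],s['finger_gap'],s['ft_force'])
cv2.imwrite('pics/after2.png',cv2.resize(f['pixels'][130:310,200:440,::-1],None,fx=2.5,fy=2.5,interpolation=cv2.INTER_CUBIC))
import pickle; pickle.dump((s,f),open('after2.pkl','wb'))
s2,f2=pickle.load(open('w_b.pkl','rb'))
to([.534,.0575,.12],-114)
E
```

```text
[ 0.49286443 -0.36781579  0.23312748] 0.08833437558382852 [-0.25592007 -0.02410753 -1.10282551]
t 23.9 th -68.3 shift [ 0.1112 -0.3796 -0.1954] rot [0.797 0.    0.   ] q6 28 gap 0.0882
```

View pics/after2.png

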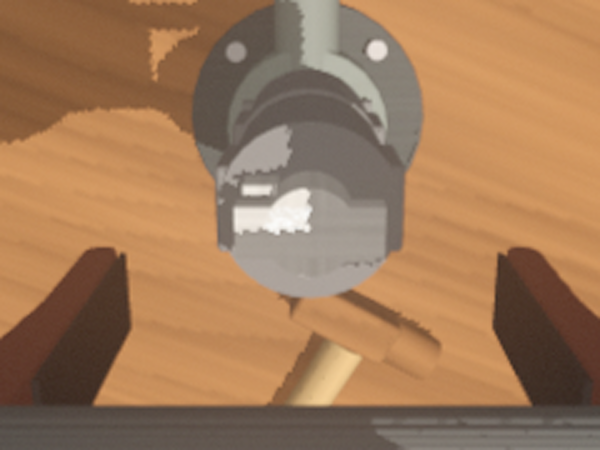

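servo_tool(moves=[[0,-0.19,-0.098,0,0,0],[0,-0.19,-0.098,0,0,0],[0,-0.19,-0.098,0,0,0],[0,-0.19,-0.098,0,0,0],[0,-0.19,-0.098,0,0,0]])

```text
t: 24.45
eef_pos: [0.5132, -0.1504, 0.2299]
ee_rot: [-68.6, 89.8, 133.3]
ft_force: [0.0, 0.5, 0.3]
finger_gap: 0.0879
```

servo_tool(moves=[[0.11,-0.19,-0.098,0.14,0,0],[0.11,-0.19,-0.098,0.28,0,0],[0.11,-0.19,-0.098,0.42,0,0],[0.11,-0.19,-0.098,0.56,0,0],[0.11,-0.19,-0.098,0.62,0,0]])

```text
t: 24.95
eef_pos: [0.5336, 0.0591, 0.1189]
ee_rot: [25.3, 89.8, -168.9]
ft_force: [0.8, -1.1, -0.0]
finger_gap: 0.0878
```

servo_tool(moves=[[0,0,0,0,0,0],[0,0,0,0,0,0],[0,0,0,0,0,0]])

```text
t: 25.25
eef_pos: [0.5346, 0.0568, 0.1217]
ee_rot: [104.9, 90.0, -89.0]
ft_force: [0.1, -0.7, 0.4]
finger_gap: 0.0876
```

```bash
python3 - <<'E'
from h import *
s,f=shot('wrist'); print(s['eef_pos'],theta(s))
import pickle; pickle.dump((s,f),open('w_c.pkl','wb'))
cv2.imwrite('pics/w_cc.png',cv2.resize(f['pixels'][130:310,200:440,::-1],None,fx=3,fy=3,interpolation=cv2.INTER_CUBIC))
E
```

```text
[0.53463526 0.05677551 0.12172324] -103.89872644343663
```

View pics/w_cc.png

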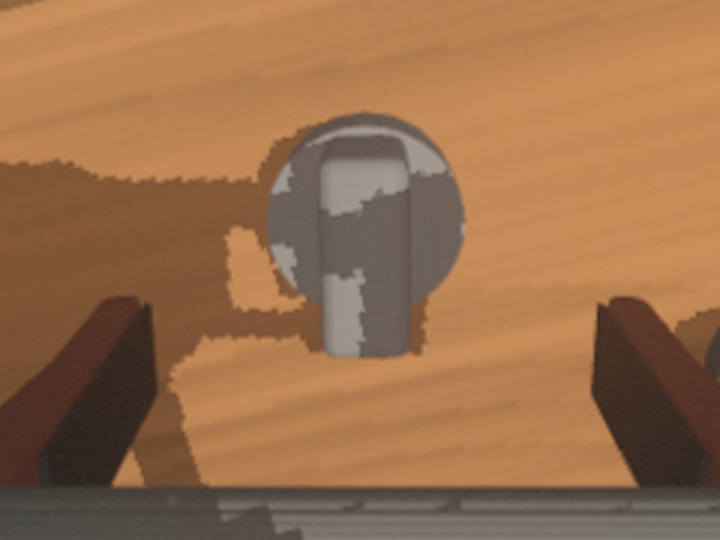

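```bash
python3 - <<'E'
from h import *
import pickle
s,f=pickle.load(open('w_c.pkl','rb'))
def c(x,y,z): return ray(f,200+x/3-.33,130+y/3-.33,z,s)
a,b=c(366,157,.067),c(366,355,.067); m=(a+b)/2; print(a,b,m,np.linalg.norm(a-b))
l,r=c(267,220,.029),c(465,220,.029); print((l+r)/2)
to([m[0],m[1],.032],-104)
E
```

```text
[0.56180628 0.05132357 0.067     ] [0.50940205 0.0644313  0.067     ] [0.53560416 0.05787743 0.067     ] 0.054018664213991006
[0.53549316 0.05822355 0.029     ]
t 25.3 th -103.9 shift [ 0.0902 -0.0015 -0.0003] rot [ 0.001 -0.001 -0.   ] q6 106 gap 0.0877
```

servo_tool(moves=[[0.04,-0.001,0,0,0,0],[0.08,-0.001,0,0,0,0],[0.09,-0.001,0,0,0,0],[0.09,-0.001,0,0,0,0],[0.09,-0.001,0,0,0,0]])

```text
t: 25.8
eef_pos: [0.5359, 0.0584, 0.0339]
ee_rot: [-165.2, 89.8, 0.9]
ft_force: [-0.3, -0.2, 0.7]
finger_gap: 0.0878
```

servo_tool(moves=[[0,0,0,0,0,0],[0,0,0,0,0,0],[0,0,0,0,0,0],[0,0,0,0,0,0],[0,0,0,0,0,0]], gripper=1, newtons=30)

```text
t: 26.3
eef_pos: [0.5348, 0.0591, 0.0318]
ee_rot: [-162.7, 90.0, 3.4]
ft_force: [-0.6, -0.3, 1.2]
finger_gap: 0.051
```

servo_tool(moves=[[0,0,0,0,0,0],[0,0,0,0,0,0],[0,0,0,0,0,0],[0,0,0,0,0,0],[0,0,0,0,0,0]])

```text
t: 26.8
eef_pos: [0.5347, 0.0591, 0.0316]
ee_rot: [-54.2, 90.0, 111.9]
ft_force: [0.0, 0.5, -0.5]
finger_gap: 0.024
```

servo_tool(moves=[[-0.04,0,0,0,0,0],[-0.09,0,0,0,0,0],[-0.14,0,0,0,0,0],[-0.19,0,0,0,0,0],[-0.23,0,0,0,0,0]])

```text
t: 27.3
eef_pos: [0.5346, 0.059, 0.2647]
ee_rot: [-163.4, 89.9, 2.7]
ft_force: [0.1, -0.3, -1.6]
finger_gap: 0.0239
```

```bash
python3 - <<'E'
from h import *
to([.4925,-.367,.26],21.5)
E
```

```text
t 27.3 th -103.9 shift [ 0.0045  0.4237 -0.0613] rot [-2.188e+00 -2.000e-03 -2.000e-03] q6 107 gap 0.0239
```

servo_tool(moves=[[0,0.212,-0.03,0,0,0],[0,0.212,-0.03,0,0,0],[0,0.212,-0.03,0,0,0],[0,0.212,-0.03,0,0,0],[0,0.212,-0.03,0,0,0]])

```text
t: 27.8
eef_pos: [0.5118, -0.1582, 0.2607]
ee_rot: [46.1, 89.9, -148.0]
ft_force: [-0.3, 0.2, -2.2]
finger_gap: 0.0237
```

servo_tool(moves=[[0,0.212,-0.031,-0.14,0,0],[0,0.212,-0.031,-0.28,0,0],[0,0.212,-0.031,-0.42,0,0],[0,0.212,-0.031,-0.56,0,0],[0,0.212,-0.031,-0.7,0,0]])

```text
t: 28.3
eef_pos: [0.491, -0.3707, 0.2599]
ee_rot: [-38.4, 89.9, 168.0]
ft_force: [0.1, -0.0, -1.8]
finger_gap: 0.0236
```

servo_tool(moves=[[0,0,0,-0.14,0,0],[0,0,0,-0.28,0,0],[0,0,0,-0.42,0,0],[0,0,0,-0.56,0,0],[0,0,0,-0.7,0,0]])

```text
t: 28.8
eef_pos: [0.4925, -0.3666, 0.261]
ee_rot: [-120.9, 89.9, 125.7]
ft_force: [-0.8, 0.1, -2.0]
finger_gap: 0.0241
```

servo_tool(moves=[[0,0,0,-0.14,0,0],[0,0,0,-0.28,0,0],[0,0,0,-0.42,0,0],[0,0,0,-0.56,0,0],[0,0,0,-0.7,0,0]])

```text
t: 29.3
eef_pos: [0.4926, -0.3665, 0.261]
ee_rot: [-163.5, 89.9, 123.3]
ft_force: [0.7, -0.5, -0.7]
finger_gap: 0.0237
```

servo_tool(moves=[[0,0,0,-0.09,0,0],[0,0,0,-0.09,0,0],[0,0,0,-0.09,0,0]])

```text
t: 29.6
eef_pos: [0.4924, -0.3668, 0.2612]
ee_rot: [-162.6, 90.0, 128.8]
ft_force: [-0.8, -0.1, -1.9]
finger_gap: 0.0239
```

```bash
python3 - <<'E'
from h import *
to([.493,-.368,.228],21.5)
E
```

```text
t 29.6 th 21.5 shift [0.0332 0.0001 0.0013] rot [-0.    -0.001  0.   ] q6 -61 gap 0.0239
```

Seated TCP should be z ≈ 0.170 + 0.032 = 0.202.

servo_tool(moves=[[0.015,0,0.001,0,0,0],[0.033,0,0.001,0,0,0],[0.033,0,0.001,0,0,0],[0.033,0,0.001,0,0,0]])

```text
t: 30.0
eef_pos: [0.4925, -0.3679, 0.2285]
ee_rot: [-154.0, 89.9, 137.5]
ft_force: [-0.3, -0.4, -2.3]
finger_gap: 0.024
```

servo_tool(moves=[[0.004,0,0,0,0,0],[0.008,0,0,0,0,0],[0.012,0,0,0,0,0],[0.015,0,0,0,0,0],[0.015,0,0,0,0,0]])

```text
t: 30.5
eef_pos: [0.4924, -0.368, 0.2129]
ee_rot: [-152.1, 89.9, 139.5]
ft_force: [0.4, -0.4, -2.3]
finger_gap: 0.0239
```

servo_tool(moves=[[0.002,0,0,0,0,0],[0.004,0,0,0,0,0],[0.006,0,0,0,0,0],[0.008,0,0,0,0,0],[0.009,0,0,0,0,0]])

```text
t: 31.0
eef_pos: [0.4925, -0.3681, 0.2043]
ee_rot: [-147.8, 90.0, 143.8]
ft_force: [-0.2, -0.0, -2.0]
finger_gap: 0.0236
```

servo_tool(moves=[[0.001,0,0,0,0,0],[0.002,0,0,0,0,0],[0.002,0,0,0,0,0]])

```text
t: 31.3
eef_pos: [0.4926, -0.3681, 0.2025]
ee_rot: [-153.0, 90.0, 138.6]
ft_force: [0.1, 0.0, -1.8]
finger_gap: 0.024
```

servo_tool(moves=[[0.001,0,0,0,0,0],[0.002,0,0,0,0,0],[0.002,0,0,0,0,0]])

```text
t: 31.6
eef_pos: [0.4927, -0.3683, 0.2015]
ee_rot: [27.6, 89.9, -40.8]
ft_force: [-0.3, 1.1, 1.9]
finger_gap: 0.024
```

servo_tool(moves=[[-0.0005,0,0,0.12,0,0],[-0.0005,0,0,0.24,0,0],[-0.0005,0,0,0.36,0,0],[-0.0005,0,0,0.48,0,0],[-0.0005,0,0,0.6,0,0]])

```text
t: 32.1
eef_pos: [0.4927, -0.3683, 0.2016]
ee_rot: [59.2, 89.9, -43.9]
ft_force: [-0.4, -1.0, 1.2]
finger_gap: 0.0236
```

servo_tool(moves=[[0,0,0,0.12,0,0],[0,0,0,0.24,0,0],[0,0,0,0.36,0,0],[0,0,0,0.48,0,0],[0,0,0,0.6,0,0]])

```text
t: 32.6
eef_pos: [0.4926, -0.3684, 0.2016]
ee_rot: [79.9, 89.9, -57.6]
ft_force: [-0.4, 0.6, 0.9]
finger_gap: 0.024
```

servo_tool(moves=[[0,0,0,0.1,0,0],[0,0,0,0.2,0,0],[0,0,0,0.3,0,0],[0,0,0,0.37,0,0],[0,0,0,0.37,0,0]])

```text
t: 33.1
eef_pos: [0.4927, -0.3683, 0.2016]
ee_rot: [110.1, 90.0, -48.3]
ft_force: [0.3, -0.1, 1.8]
finger_gap: 0.0239
```

```bash
python3 -c "
from h import *
s=sense();print(s['ft_force'],s['torque'],s['eef_pos'],theta(s))"
```

```text
[ 0.30100458 -0.09312788  1.75016239] [-0.00065302  0.15521488 -0.04456701] [ 0.49265235 -0.36834453  0.20156404] -68.3943858238586
```

servo_tool(moves=[[0,0,0,0,0,0],[0,0,0,0,0,0],[0,0,0,0,0,0],[0,0,0,0,0,0],[0,0,0,0,0,0]], gripper=0)

```text
t: 33.6
eef_pos: [0.4926, -0.3681, 0.2011]
ee_rot: [-122.4, 90.0, 79.2]
ft_force: [0.2, -0.4, -0.1]
finger_gap: 0.0607
```

servo_tool(moves=[[-0.02,0,0,0,0,0],[-0.06,0,0,0,0,0],[-0.1,0,0,0,0,0],[-0.1,0,0,0,0,0]])

```text
t: 34.0
eef_pos: [0.4934, -0.3688, 0.3087]
ee_rot: [118.6, 89.4, -39.7]
ft_force: [1.9, 0.2, 1.0]
finger_gap: 0.0874
```

```bash
python3 - <<'E'
from h import *
import pickle
s,f=shot('wrist'); s,t=shot('top','top1.png'); g=shot('scene','scene1.png')[1]
pickle.dump(t,open('top1.pkl','wb')); print(s['finger_gap'],s['eef_pos'])
a=cv2.resize(f['pixels'][60:300,200:440],None,fx=1.5,fy=1.5)
b=cv2.resize(t['pixels'][90:270,220:420],None,fx=2,fy=2)
c=cv2.resize(g['pixels'][110:240,200:400],None,fx=2,fy=2)
W=np.zeros((600,800,3),np.uint8);W[:360,:360]=a;W[:360,380:780]=b;W[365:600,:400]=c[:235]
cv2.imwrite('pics/m1.png',W[:,:,::-1])
to([.5334,-.1714,.11],-90)
E
```

```text
0.08755261579574863 [ 0.49328808 -0.36866805  0.30538994]
t 34.1 th -68.3 shift [ 0.1906 -0.1678 -0.1105] rot [0.378 0.    0.   ] q6 28 gap 0.0878
```

View pics/m1.png

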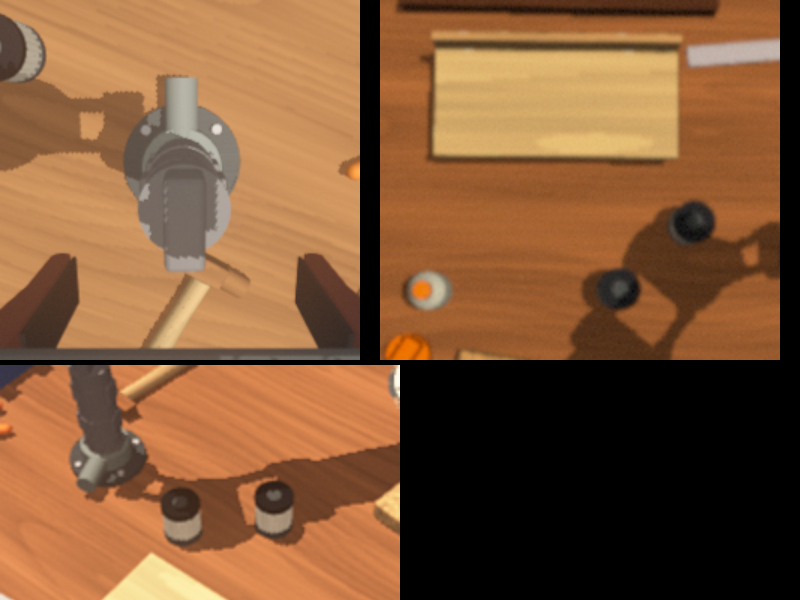

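servo_tool(moves=[[0,-0.168,-0.11,-0.1,0,0],[0,-0.168,-0.11,-0.2,0,0],[0,-0.168,-0.11,-0.3,0,0],[0,-0.168,-0.11,-0.4,0,0],[0,-0.168,-0.11,-0.5,0,0]])

```text
t: 34.65
eef_pos: [0.5334, -0.1658, 0.2994]
ee_rot: [-105.3, 89.8, 125.7]
ft_force: [-0.6, -0.6, -1.0]
finger_gap: 0.088
```

servo_tool(moves=[[0.05,0,0,-0.14,0,0],[0.1,0,0,-0.28,0,0],[0.15,0,0,-0.42,0,0],[0.16,0,0,-0.56,0,0],[0.16,0,0,-0.69,0,0]])

```text
t: 35.15
eef_pos: [0.5299, -0.1702, 0.1342]
ee_rot: [-111.6, 89.4, 158.6]
ft_force: [-0.3, 0.0, 0.3]
finger_gap: 0.0879
```

servo_tool(moves=[[0,0,0,0,0,0],[0,0,0,0,0,0],[0,0,0,0,0,0]])

```text
t: 35.45
eef_pos: [0.5329, -0.1714, 0.1411]
ee_rot: [78.6, 90.0, -11.7]
ft_force: [-0.6, 0.1, 0.5]
finger_gap: 0.0876
```

```bash
python3 - <<'E'
from h import *
import pickle
s,f=shot('wrist','w_k1.png'); print(s['eef_pos'],theta(s))
pickle.dump((s,f),open('w_k1.pkl','wb'))
# where the expected top-plate centre projects, and dark pixels there
p=proj(f,[.5334,-.1714,.068],s); print(p)
g=cv2.cvtColor(f['pixels'],cv2.COLOR_RGB2HSV)
u,v=p.astype(int); x0,y0=max(u-90,0),max(v-90,0)
cv2.imwrite('pics/k1.png',cv2.resize(f['pixels'][100:340,160:480,::-1],None,fx=2,fy=2,interpolation=cv2.INTER_CUBIC))
to([.5334,-.1714,.031],0)
E
```

```text
[ 0.53285971 -0.17141084  0.14111427] -0.3153242760334529
[325.30454121 209.42469888]
t 35.5 th -0.3 shift [ 1.103e-01  4.000e-04 -1.000e-04] rot [-0.005  0.    -0.   ] q6 -21 gap 0.0878
```

View pics/k1.png

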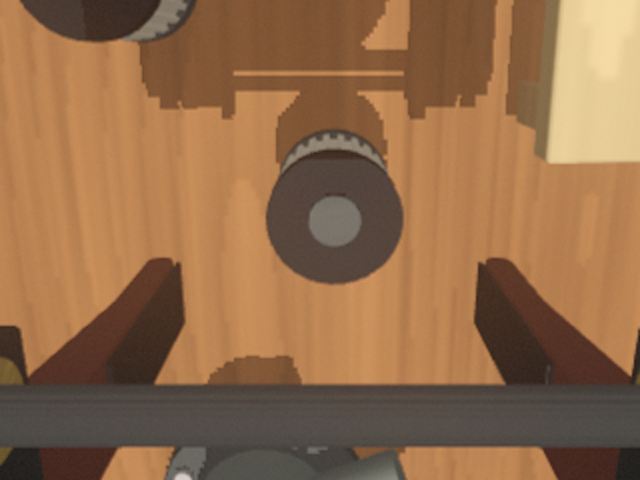

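```bash
python3 - <<'E'
from h import *
import pickle
s,f=pickle.load(open('w_k1.pkl','rb'))
print(ray(f,327.2,208.3,.068,s), 'rack corner',ray(f,160+545/2,100+160/2,.06,s))
t=pickle.load(open('top1.pkl','rb'))
for u,v in((246,168.3),(368.5,168.3),(369.5,112.7),(246.5,114)): print(np.round(ray(t,u,v,.06),4))
E
```

```text
[ 0.53499403 -0.1704232   0.068     ] rack corner [ 0.62406564 -0.14839617  0.06      ]
[0.6175 0.1894 0.06  ]
[ 0.6237 -0.1498  0.06  ]
[ 0.7815 -0.1517  0.06  ]
[0.7709 0.1927 0.06  ]
```

servo_tool(moves=[[0.04,0.002,-0.001,0,0,0],[0.08,0.002,-0.001,0,0,0],[0.11,0.002,-0.001,0,0,0],[0.11,0.002,-0.001,0,0,0],[0.11,0.002,-0.001,0,0,0]])

```text
t: 36.0
eef_pos: [0.535, -0.1705, 0.0318]
ee_rot: [-145.9, 90.0, 123.9]
ft_force: [0.2, 0.2, 0.5]
finger_gap: 0.0878
```

servo_tool(moves=[[0,0,0,0,0,0],[0,0,0,0,0,0],[0,0,0,0,0,0],[0,0,0,0,0,0],[0,0,0,0,0,0]], gripper=1, newtons=20)

```text
t: 36.5
eef_pos: [0.5352, -0.1706, 0.0321]
ee_rot: [69.5, 89.9, -20.7]
ft_force: [-0.7, 0.4, 3.9]
finger_gap: 0.0576
```

servo_tool(moves=[[0,0,0,0,0,0],[0,0,0,0,0,0],[0,0,0,0,0,0],[0,0,0,0,0,0]])

```text
t: 36.9
eef_pos: [0.5352, -0.1706, 0.0321]
ee_rot: [66.2, 89.9, -24.0]
ft_force: [-1.0, 0.4, 6.4]
finger_gap: 0.0578
```

servo_tool(moves=[[-0.04,0,0,0,0,0],[-0.08,0,0,0,0,0],[-0.12,0,0,0,0,0],[-0.14,0,0,0,0,0]])

```text
t: 37.3
eef_pos: [0.5356, -0.1707, 0.1747]
ee_rot: [70.4, 89.8, -19.8]
ft_force: [1.1, 0.1, -1.5]
finger_gap: 0.0576
```

```bash
python3 -c "
from h import *
s=sense();print(s['ft_force'],s['eef_pos']);to([.6963,-.015,.17],0)"
```

```text
[ 1.07470801  0.0511477  -1.50684879] [ 0.53563723 -0.17068204  0.17468723]
t 37.3 th -0.2 shift [ 0.0051  0.1602 -0.1562] rot [-0.003  0.001 -0.004] q6 -21 gap 0.0576
```

servo_tool(moves=[[0,0.16,-0.156,0,0,0],[0,0.16,-0.156,0,0,0],[0,0.16,-0.156,0,0,0],[0,0.16,-0.156,0,0,0],[0,0.16,-0.156,0,0,0]])

```text
t: 37.8
eef_pos: [0.6968, -0.0112, 0.1686]
ee_rot: [-119.8, 89.8, 150.2]
ft_force: [-0.4, -0.3, -2.3]
finger_gap: 0.058
```

servo_tool(moves=[[0.03,0,0,0,0,0],[0.06,0,0,0,0,0],[0.07,0,0,0,0,0],[0.07,0,0,0,0,0],[0.07,0,0,0,0,0]])

```text
t: 38.3
eef_pos: [0.6955, -0.0151, 0.1021]
ee_rot: [88.9, 90.0, -1.2]
ft_force: [-0.0, 0.7, -1.0]
finger_gap: 0.0578
```

```bash
python3 -c "
from h import *
s=sense();print(s['ft_force'],s['eef_pos']);to([.6963,-.015,.0925],0)"
```

```text
[-0.01704082  0.65626985 -0.95021757] [ 0.69554306 -0.0151335   0.10211496]
t 38.3 th -0.2 shift [ 0.0096  0.0007 -0.0001] rot [-0.003  0.    -0.001] q6 -4 gap 0.0578
```

servo_tool(moves=[[0.003,0,0,0,0,0],[0.006,0,0,0,0,0],[0.008,0,0,0,0,0],[0.0095,0,0,0,0,0],[0.0095,0,0,0,0,0]])

```text
t: 38.8
eef_pos: [0.6954, -0.0149, 0.0921]
ee_rot: [80.7, 90.0, -9.5]
ft_force: [-0.8, -0.9, 0.0]
finger_gap: 0.0579
```

servo_tool(moves=[[0.0005,0,0,0,0,0],[0.001,0,0,0,0,0],[0.001,0,0,0,0,0]])

```text
t: 39.1
eef_pos: [0.6954, -0.015, 0.0921]
ee_rot: [81.9, 89.9, -8.3]
ft_force: [-2.7, -0.3, 4.2]
finger_gap: 0.0575
```

servo_tool(moves=[[0,0,0,0,0,0],[0,0,0,0,0,0],[0,0,0,0,0,0],[0,0,0,0,0,0]], gripper=0.18)

```text
t: 39.5
eef_pos: [0.6953, -0.0149, 0.0902]
ee_rot: [-101.0, 90.0, 168.8]
ft_force: [0.2, -0.7, -0.7]
finger_gap: 0.0725
```

servo_tool(moves=[[-0.03,0,0,0,0,0],[-0.06,0,0,0,0,0],[-0.1,0,0,0,0,0],[-0.1,0,0,0,0,0]])

```text
t: 39.9
eef_pos: [0.6974, -0.015, 0.1987]
ee_rot: [86.2, 89.3, -3.9]
ft_force: [-0.6, -0.2, 1.0]
finger_gap: 0.072
```

servo_tool(moves=[[0,-0.24,0.052,0,0,0],[0,-0.24,0.052,0,0,0],[0,-0.24,0.052,0,0,0],[0,-0.24,0.052,0,0,0],[0,-0.24,0.052,0,0,0]], gripper=0)

```text
t: 40.4
eef_pos: [0.4531, -0.0664, 0.1898]
ee_rot: [-78.2, 90.0, -168.4]
ft_force: [0.0, -0.8, 0.7]
finger_gap: 0.088
```

servo_tool(moves=[[0.05,-0.015,0.003,0,0,0],[0.05,-0.015,0.003,0,0,0],[0.05,-0.015,0.003,0,0,0],[0.05,-0.015,0.003,0,0,0],[0.05,-0.015,0.003,0,0,0]])

```text
t: 40.9
eef_pos: [0.4426, -0.0693, 0.1438]
ee_rot: [78.0, 89.7, -12.2]
ft_force: [-0.0, 0.5, 0.6]
finger_gap: 0.0881
```

```bash
python3 - <<'E'
from h import *
import pickle
s,f=shot('wrist','w_k2.png'); print(s['eef_pos'],theta(s)); s,t=shot('top','top2.png')
pickle.dump((s,f),open('w_k2.pkl','wb'))
s1,f1=pickle.load(open('w_k1.pkl','rb'))
# template of cartridge top from k1, match in k2
T=f1['pixels'][172:246,290:364]; 
for im in(f1,f):
  r=cv2.matchTemplate(im['pixels'][:300],T,cv2.TM_CCOEFF_NORMED); _,m,_,l=cv2.minMaxLoc(r); print(m,l[0]+37.2,l[1]+36.3)
  print(ray(im,l[0]+37.2,l[1]+36.3,.068,s1 if im is f1 else s))
to([.4404,-.0694,.032],0)
# held-in-place cartridge on rack from top camera: darkest blob
h=cv2.cvtColor(t['pixels'],cv2.COLOR_RGB2GRAY); sub=h[105:172,245:372]
b=(sub<60).astype(np.uint8); n,_,st,ce=cv2.connectedComponentsWithStats(b)
for i in range(1,n):
  if st[i,4]>60: u,v=ce[i]+[245,105]; print('rack blob',st[i],ray(t,u,v,.128))
E
```

```text
[ 0.44258139 -0.06932665  0.14380328] -0.13594955410507475
0.9999986886978149 327.2 208.3
[ 0.53499403 -0.1704232   0.068     ]
0.9681257009506226 322.2 207.3
[ 0.44053525 -0.06814632  0.068     ]
t 41.0 th -0.1 shift [ 1.109e-01 -1.900e-03  1.000e-04] rot [-0.002  0.001 -0.003] q6 -13 gap 0.0877
rack blob [ 66  22  21  21 291] [ 0.6911359  -0.01566748  0.128     ]
```

servo_tool(moves=[[0.04,-0.002,-0.001,0,0,0],[0.08,-0.002,-0.001,0,0,0],[0.111,-0.002,-0.001,0,0,0],[0.111,-0.002,-0.001,0,0,0],[0.111,-0.002,-0.001,0,0,0]])

```text
t: 41.5
eef_pos: [0.4388, -0.0682, 0.0308]
ee_rot: [81.2, 90.0, -9.0]
ft_force: [0.2, 0.6, 0.8]
finger_gap: 0.0876
```

servo_tool(moves=[[0,0,0,0,0,0],[0,0,0,0,0,0],[0,0,0,0,0,0],[0,0,0,0,0,0],[0,0,0,0,0,0]], gripper=1, newtons=20)

```text
t: 42.0
eef_pos: [0.4391, -0.0683, 0.0308]
ee_rot: [80.6, 89.9, -9.6]
ft_force: [1.1, -0.0, 3.3]
finger_gap: 0.0581
```

servo_tool(moves=[[0,0,0,0,0,0],[0,0,0,0,0,0],[0,0,0,0,0,0],[0,0,0,0,0,0]])

```text
t: 42.4
eef_pos: [0.4391, -0.0683, 0.0307]
ee_rot: [80.7, 89.9, -9.5]
ft_force: [2.0, 0.0, 5.6]
finger_gap: 0.0575
```

servo_tool(moves=[[-0.04,0,0,0,0,0],[-0.09,0,0,0,0,0],[-0.14,0,0,0,0,0],[-0.18,0,0,0,0,0]])

```text
t: 42.8
eef_pos: [0.4377, -0.0681, 0.2117]
ee_rot: [-70.6, 90.0, -160.8]
ft_force: [0.8, 0.6, -1.3]
finger_gap: 0.0579
```

```bash
python3 -c "
from h import *
s=sense();print(s['ft_force'],s['eef_pos']);to([.694,.058,.2],0)"
```

```text
[ 0.7907525   0.55876509 -1.27919917] [ 0.43765638 -0.06810946  0.21167849]
t 42.8 th -0.2 shift [ 0.0116  0.256  -0.1269] rot [-0.003  0.     0.   ] q6 -13 gap 0.0579
```

servo_tool(moves=[[0,0.128,-0.1,0,0,0],[0,0.128,-0.1,0,0,0],[0,0.128,-0.1,0,0,0],[0,0.128,-0.1,0,0,0],[0,0.128,-0.1,0,0,0]])

```text
t: 43.3
eef_pos: [0.5665, 0.0326, 0.2071]
ee_rot: [-89.2, 89.7, -179.3]
ft_force: [-0.2, 0.5, -1.9]
finger_gap: 0.0578
```

servo_tool(moves=[[0,0.128,-0.026,0,0,0],[0,0.128,-0.026,0,0,0],[0,0.128,-0.026,0,0,0],[0,0.128,-0.026,0,0,0],[0,0.128,-0.026,0,0,0]])

```text
t: 43.8
eef_pos: [0.6936, 0.0558, 0.2086]
ee_rot: [-78.9, 89.8, -169.1]
ft_force: [-1.5, 0.2, -1.3]
finger_gap: 0.0574
```

servo_tool(moves=[[0.03,0,0,0,0,0],[0.07,0,0,0,0,0],[0.105,0,0,0,0,0],[0.105,0,0,0,0,0],[0.105,0,0,0,0,0]])

```text
t: 44.3
eef_pos: [0.6935, 0.0564, 0.1064]
ee_rot: [57.6, 90.0, -32.6]
ft_force: [0.6, -0.0, -1.5]
finger_gap: 0.0579
```

```bash
python3 -c "
from h import *
s=sense();print(s['ft_force'],s['eef_pos']);to([.694,.058,.091],0)"
```

```text
[ 0.59402631 -0.01401585 -1.48570696] [0.6934568  0.05638624 0.10638276]
t 44.3 th -0.2 shift [ 0.0154  0.0005 -0.0016] rot [-0.004  0.    -0.   ] q6 2 gap 0.0579
```

servo_tool(moves=[[0.005,0,0,0,0,0],[0.01,0,0,0,0,0],[0.013,0,0,0,0,0],[0.015,0,0,0,0,0],[0.015,0,0,0,0,0]])

```text
t: 44.8
eef_pos: [0.6947, 0.0571, 0.0907]
ee_rot: [87.5, 90.0, -2.6]
ft_force: [-0.4, 0.7, 2.7]
finger_gap: 0.0579
```

servo_tool(moves=[[0.0005,0,0,0,0,0],[0.001,0,0,0,0,0],[0.001,0,0,0,0,0]])

```text
t: 45.1
eef_pos: [0.6947, 0.0571, 0.0907]
ee_rot: [90.7, 89.9, 0.6]
ft_force: [-4.0, 0.3, 7.3]
finger_gap: 0.0578
```

Resting on the board. Next I release, retreat, and look at the whole scene.

servo_tool(moves=[[0,0,0,0,0,0],[0,0,0,0,0,0],[0,0,0,0,0,0],[0,0,0,0,0,0]], gripper=0.18)

```text
t: 45.5
eef_pos: [0.6945, 0.0571, 0.0881]
ee_rot: [-89.3, 90.0, -179.4]
ft_force: [-0.2, 0.4, -0.4]
finger_gap: 0.0719
```

servo_tool(moves=[[-0.03,0,0,0,0,0],[-0.06,0,0,0,0,0],[-0.1,0,0,0,0,0],[-0.14,0,0,0,0,0],[-0.14,0,0,0,0,0]])

```text
t: 46.0
eef_pos: [0.6963, 0.0572, 0.2371]
ee_rot: [92.3, 89.3, 2.1]
ft_force: [1.2, 0.6, 1.3]
finger_gap: 0.0719
```

servo_tool(moves=[[0,-0.2,0,0,0,0],[0,-0.2,0,0,0,0],[0,-0.2,0,0,0,0],[0,-0.2,0,0,0,0],[0,-0.2,0,0,0,0]])

```text
t: 46.5
eef_pos: [0.4894, 0.0579, 0.228]
ee_rot: [-93.9, 89.9, 176.0]
ft_force: [0.4, 0.5, 1.2]
finger_gap: 0.0723
```

```bash
python3 - <<'E'
from h import *
import pickle
s,t=shot('top','top3.png'); g=shot('scene','scene3.png')[1]; print(s['eef_pos'],s['finger_gap'],s['t'])
W=np.zeros((600,800,3),np.uint8)
W[:280,:800]=cv2.resize(t['pixels'][100:240,60:460],None,fx=2,fy=2)
W[285:600,:400]=cv2.resize(g['pixels'][110:267,200:400],None,fx=2,fy=2)[:315]
W[285:600,410:710]=cv2.resize(g['pixels'][80:185,215:315],None,fx=3,fy=3,interpolation=cv2.INTER_CUBIC)
cv2.imwrite('pics/m3.png',W[:,:,::-1])
h=cv2.cvtColor(t['pixels'],cv2.COLOR_RGB2GRAY); b=(h[105:172,245:372]<60).astype(np.uint8); n,_,st,ce=cv2.connectedComponentsWithStats(b)
for i in range(1,n):
  if st[i,4]>60: u,v=ce[i]+[245,105]; print('blob',st[i],ray(t,u,v,.128))
E
```

```text
[0.48942474 0.05787647 0.22803812] 0.07231737143522207 46.5Traceback (most recent call last):
  File "<stdin>", line 6, in <module>
ValueError: could not broadcast input array from shape (314,400,3) into shape (315,400,3)
```

```bash
python3 - <<'E'
from h import *
import pickle
t=pickle.load(open('top1.pkl','rb')); t=dict(t); t['pixels']=cv2.imread('pics/top3.png')[:,:,::-1]; g={'pixels':cv2.imread('pics/scene3.png')[:,:,::-1]}
W=np.zeros((600,800,3),np.uint8)
W[:280,:800]=cv2.resize(t['pixels'][100:240,60:460],None,fx=2,fy=2)
W[285:595,:400]=cv2.resize(g['pixels'][110:265,200:400],None,fx=2,fy=2)
W[285:600,410:710]=cv2.resize(g['pixels'][80:185,215:315],None,fx=3,fy=3,interpolation=cv2.INTER_CUBIC)
cv2.imwrite('pics/m3.png',W[:,:,::-1])
h=cv2.cvtColor(t['pixels'],cv2.COLOR_RGB2GRAY); b=(h[105:172,245:372]<60).astype(np.uint8); n,_,st,ce=cv2.connectedComponentsWithStats(b)
for i in range(1,n):
  if st[i,4]>60: u,v=ce[i]+[245,105]; print('blob',st[i],ray(t,u,v,.128))
E
```

```text
blob [ 39  22  22  21 300] [0.6902354  0.05510162 0.128     ]
blob [ 66  22  21  21 294] [ 0.6912327 -0.0156687  0.128    ]
```

View pics/m3.png

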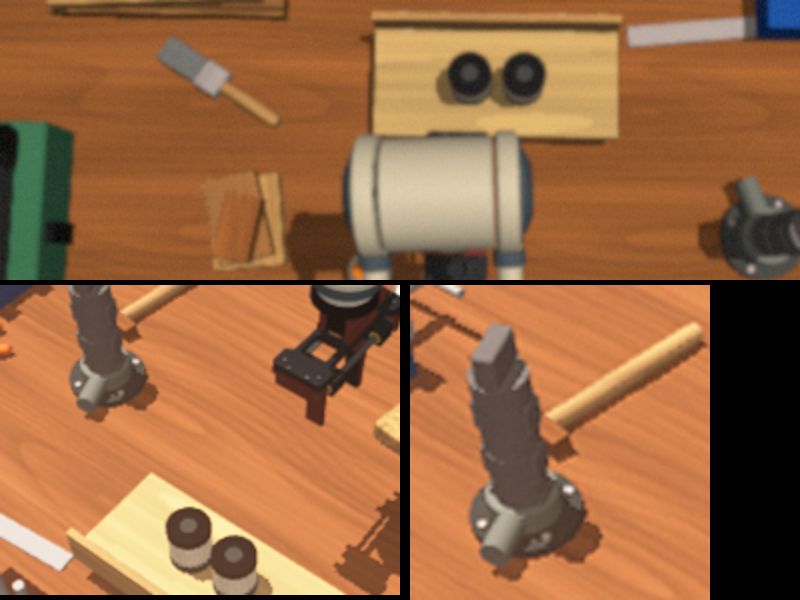

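```bash
python3 -c "
from h import *
print(job_done())"
```

```text
the job is handed in; nothing more can be done
None
```

The filter is serviced and the job was handed in at about 46.5 s, with the gripper clear of everything. I found two sections and two cartridges; the third of each was not there.

- **Housing:** Both sections went onto the foot, then the cap, each lowered crosswise and turned 90° clockwise. On section 1 I felt the stop about 5° past my estimate of the aligned yaw and backed it off to that yaw. For section 2 and the cap I stopped at that same yaw and did not feel for their stops. The wrist and scene pictures show the stack seated, with the flats in line as far as can be seen.
- **Cartridges:** Both stand upright on the rack. By the gripper readings they are about 72 mm apart, so the gap is about 14 mm, within 2 mm of the middle line I worked out. The top camera put them 3 to 5 mm nearer the front than the gripper readings did, and 71 mm apart.
- **Glue and look-alike:** I did not touch the glue bottle or the orange cap. The final pictures did not show the glue bottle clearly, because the arm covered it from above.
- **Knocked cartridge:** No cartridge was knocked aside before I picked it up.

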